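# Load the carburetor parts washer and set its timer

### The job

First pull the washer's tray carriage out by its black post to the outer stop, then put every carburetor part lying on the counter (float bowl, banjo fitting, nylon float, choke plunger, throttle slide, top cap: whichever are there) into the tray. When all are lying inside the tray, push the carriage fully home under the hood, and only then turn the timer knob on top of the hood until its white pointer lines up with the tooth on the setting ring. Leave the other things on the counter where they are.

Things in the scene. Friction and masses are not known exactly. Their poses are not given: they have to be found in the camera images.
- carriage (a joint): Travel of the tray carriage on its slide, m: 0 = fully home under the hood (inner stop), 0.200 = pulled out to the outer stop. Stays where it is left; friction about 3 N. It starts 15 to 60 mm out, too far in for loading. The state is noisy by a millimetre or two.
- tray_in (a point): Centre of the tray's inner floor (steel tray, 25 mm above the counter). The inside of the tray is 190 mm along this frame's x by 160 mm along its y, walls 5 mm thick and 21 mm high above the floor. The carriage moves out along this frame's -y, home along +y.
- handle (a point): Grip point of the black plastic post on the carriage's outer end, 85 mm above the counter, 145 mm from the tray's centre along tray -y. The post is upright, 14 mm along tray y and 24 mm along tray x, its top 102 mm and its foot 28 mm above the counter. Frame as tray_in.
- washer: The washer, fixed: grey base 270 x 420 x 12 mm, origin at the counter under the base's centre, x across the slide, y along it towards home. The clear-walled hood covers x -122 to 122 mm and y 0 to 195 mm of this frame, its flat top 110 mm above the counter, open at y = 0 where the tray goes in with 80 mm of height above the tray floor.
- knob (a joint): Angle of the timer knob about the vertical, rad, growing anticlockwise from above; range -1.6 to 1.6; at 0 the pointer points along the washer's +x. Starts at 0.4 to 0.9, always anticlockwise of the tooth by 0.5 to 1.8 rad, so it is to be turned clockwise. Friction 0.05 N m, stays where it is left.
- knob_axis (a point): Point on the knob's axis in the middle of its black bar grip, 136 mm above the counter (26 mm above the hood top). The bar is 50 mm long along this frame's x (which turns with the knob), 14 mm wide along y, from 11 to 33 mm above the hood top, with a white line on the pointer half (+x).
- pointer (a point): Pointer end of the knob's bar, 25 mm from the knob's axis along its +x, same height as knob_axis.
- setring: Flat aluminium setting ring 76 mm across and 3 mm thick around the knob on the hood, fixed; origin on the knob's axis; its small dark steel tooth (10 x 5 x 5 mm) lies along its +x, 27 to 37 mm from the axis.
- ring_mark (a point): Where the pointer end must come: on the line from the axis to the tooth, 25 mm from the axis, same height as pointer.
- bowl: Grey cast float bowl, mouth down: flange 52 (x) x 40 (y) x 5 mm at the bottom, above it a body 44 (x) x 32 (y) x 24 mm, a brass drain plug 12 mm across on top; 34 mm tall. Origin at the middle, 17 mm above its underside. About 0.14 kg. None in the state at the start if absent, as for all six parts.
- banjo: Copper banjo fitting with its steel bolt: round eye 22 mm across and 14 mm high, bolt head 15 mm across above it, 22 mm tall in all; a 10 mm pipe stub reaches to 30 mm from the eye's axis along +x. Origin on the eye's axis, 11 mm above the underside. About 0.05 kg.
- float: White nylon twin float: two pontoons 42 mm long in x, joined by a bridge, 32 mm over all in y, 18 mm high. Origin at its centre, 9 mm above the underside. About 0.02 kg.
- plunger: Chrome choke plunger lying along its x: piston 16 mm in diameter from x -15 to 15 mm, square nut 16 x 16 mm from -25 to -15 mm, thin 7 mm rod from 15 to 30 mm. Origin on its axis, 8 mm above the counter. About 0.06 kg.
- throttle: Aluminium throttle slide, a plain upright cylinder 24 mm in diameter and 32 mm tall. Origin at its centre. About 0.07 kg.
- sparkplug: Spark plug lying down, 66 mm long, 20 mm across the hexagon. Not part of the job; leave it where it is.
- piston: Upright engine piston with ring grooves, 50 mm in diameter, 42 mm tall. Not part of the job; leave it where it is.
- cap: Carburetor top cap, a low plain aluminium disc with a small cable boss: 30 mm in diameter and 14 mm high with straight sides, boss 10 mm across and 6 mm high on top. Origin on its axis, 7 mm above the underside. About 0.05 kg.
- tin: Small round closed tin, 36 mm across, 28 mm tall. Not part of the job; leave it where it is.
Mind the look-alikes: they are no part of the job. What is shaped like the cap but blue or purple is not meant.

How it is judged:
On the way, in this order (a step that is already met when the one before it is completed fails the run):
1. the carriage is pulled out to its outer stop (value of joint carriage above 0.192 m), for 0.2 s.
2. every carburetor part that is there lies inside the tray, let go (x of bowl in the frame of tray_in between -0.097 and 0.097 m and y of bowl in the frame of tray_in between -0.082 and 0.082 m and z of bowl in the frame of tray_in between 0 and 0.032 m and x of banjo in the frame of tray_in between -0.097 and 0.097 m and y of banjo in the frame of tray_in between -0.082 and 0.082 m and z of banjo in the frame of tray_in between 0 and 0.032 m and x of float in the frame of tray_in between -0.097 and 0.097 m and y of float in the frame of tray_in between -0.082 and 0.082 m and z of float in the frame of tray_in between 0 and 0.032 m and x of plunger in the frame of tray_in between -0.097 and 0.097 m and y of plunger in the frame of tray_in between -0.082 and 0.082 m and z of plunger in the frame of tray_in between 0 and 0.032 m and x of throttle in the frame of tray_in between -0.097 and 0.097 m and y of throttle in the frame of tray_in between -0.082 and 0.082 m and z of throttle in the frame of tray_in between 0 and 0.032 m and x of cap in the frame of tray_in between -0.097 and 0.097 m and y of cap in the frame of tray_in between -0.082 and 0.082 m and z of cap in the frame of tray_in between 0 and 0.032 m and contact force between each of bowl, banjo, float, plunger, throttle, cap and the fingers below 0.1 N), for 0.2 s.
3. the carriage is pushed fully home with the parts in it (value of joint carriage below 0.006 m and x of bowl in the frame of tray_in between -0.097 and 0.097 m and y of bowl in the frame of tray_in between -0.082 and 0.082 m and z of bowl in the frame of tray_in between 0 and 0.032 m and x of banjo in the frame of tray_in between -0.097 and 0.097 m and y of banjo in the frame of tray_in between -0.082 and 0.082 m and z of banjo in the frame of tray_in between 0 and 0.032 m and x of float in the frame of tray_in between -0.097 and 0.097 m and y of float in the frame of tray_in between -0.082 and 0.082 m and z of float in the frame of tray_in between 0 and 0.032 m and x of plunger in the frame of tray_in between -0.097 and 0.097 m and y of plunger in the frame of tray_in between -0.082 and 0.082 m and z of plunger in the frame of tray_in between 0 and 0.032 m and x of throttle in the frame of tray_in between -0.097 and 0.097 m and y of throttle in the frame of tray_in between -0.082 and 0.082 m and z of throttle in the frame of tray_in between 0 and 0.032 m and x of cap in the frame of tray_in between -0.097 and 0.097 m and y of cap in the frame of tray_in between -0.082 and 0.082 m and z of cap in the frame of tray_in between 0 and 0.032 m), for 0.2 s.
4. the knob's pointer is turned to the tooth (horizontal distance between pointer and ring_mark below 0.0035 m and value of joint carriage below 0.006 m), for 0.2 s.
At the end, for the whole second after the job is handed in: Every part present lies inside the tray (its middle within the tray's walls and no more than 32 mm above the tray floor) at rest, the carriage is within 6 mm of fully home, and the pointer end is within 3.5 mm (8 degrees) of the tooth's line (all of step 4 and x of bowl in the frame of tray_in between -0.097 and 0.097 m and y of bowl in the frame of tray_in between -0.082 and 0.082 m and z of bowl in the frame of tray_in between 0 and 0.032 m and x of banjo in the frame of tray_in between -0.097 and 0.097 m and y of banjo in the frame of tray_in between -0.082 and 0.082 m and z of banjo in the frame of tray_in between 0 and 0.032 m and x of float in the frame of tray_in between -0.097 and 0.097 m and y of float in the frame of tray_in between -0.082 and 0.082 m and z of float in the frame of tray_in between 0 and 0.032 m and x of plunger in the frame of tray_in between -0.097 and 0.097 m and y of plunger in the frame of tray_in between -0.082 and 0.082 m and z of plunger in the frame of tray_in between 0 and 0.032 m and x of throttle in the frame of tray_in between -0.097 and 0.097 m and y of throttle in the frame of tray_in between -0.082 and 0.082 m and z of throttle in the frame of tray_in between 0 and 0.032 m and x of cap in the frame of tray_in between -0.097 and 0.097 m and y of cap in the frame of tray_in between -0.082 and 0.082 m and z of cap in the frame of tray_in between 0 and 0.032 m and velocity of joint carriage between -0.01 and 0.01 m/s and linear speed of each of bowl, banjo, float, plunger, throttle, cap below 0.02 m/s); the robot touches nothing.
It fails at once if a bystander (sparkplug, piston, tin) is moved more than 40 mm (distance of any of sparkplug, piston, tin from where it was at the start of the episode above 0.04 m).
Of bowl, banjo, float, plunger, throttle, cap only 4 to 6 are there at a start; the rules pass over those that are not, and their reading is None.
At some moment in a run one of bowl, banjo, float, plunger, throttle, cap may be knocked a few centimetres aside while the robot is not near it.
Once in a run the grip may slacken for a moment while it holds something.
It also fails if it takes over 210 s, if anything falls off the work surface, if the arm or the gripper's body presses on something with over 40 N, if the wrist force passes 120 N, or if a joint passes its speed limit or range.

### The arm

A 7-joint arm with a two-finger parallel gripper is mounted at the origin on the work surface. World frame = base frame: x ahead of the robot, y to its left, z up, the work surface at z = 0. Lengths are in m, angles in rad, forces in N, time in s.
With the tool pointing down it reaches from about 0.35 to 0.9 m from the base axis. Payload 8.1 kg.
Tool frame: the origin (TCP) lies on the centre line of the jaws, within the pads' length; the fingertips stand 14 mm ahead of it and the grasp point (between the pads) lies 5 mm behind it; z points along the fingers, y is the direction in which the jaws open and shut (so a half turn about z gives the same grasp; the last joint's range is limited). The gripper opens to 92 mm and grips with 3 to 60 N. Pads are 19 mm wide; open, the fingers measure 130 mm over their backs; the gripper's body (75 mm by 190 mm) begins 47 mm behind the grasp point.
Start: joints at [-1.211, 0.434, 0.025, 1.573, -0.012, 1.134, -0.075], TCP at [0.279, 0.559, 0.241] pointing down, gripper open.
Joint ranges: [-2.62, 2.62], [-0.44, 2.09], [-1.27, 1.32], [0.08, 2.57], [-1.32, 4.46], [0.12, 2], [-2.74, 2.74]. Speed limits (rad/s): [2.22, 2.22, 3.01, 3.01, 3.14, 3.14, 3.14].

### API

Orientations are given as a rotation vector (axis times angle).
In Python, from cell import observe, eyes, arm gives the robot as it stands.
- The arm moves only by the tool step_arm, never from a script. Its argument "series" is a list that holds one entry, the list of rows, each a list of 5 numbers: the finger opening in m, from 0 to 0.0918, then the shift along the world's x, y, z in m, then the turn about the world's z in degrees. In form: [[[hand, dx, dy, dz, spin], ...]]. A call has 1 to 20 rows; each row is the pose to reach, as a shift and turn from the pose measured when the call began; what a row does not reach only later rows make up. A row lasts 1/12 s, in which the tool goes at most 41.7 mm and 7.16 degrees, less where a joint would pass 70% of its speed; a pose out of reach is approached as far as the arm can. A call with a gripper value outside its range is refused whole. The fingers move at their own pace and stop on an object; "squeeze" is the grip in N (left out, the last holds). Time passes only in rows, so rows that repeat a pose let the fingers close. It gives the time, the measured TCP pose, the force and the opening at its end, in the units of the state.
- observe(): the state, without advancing time (a new reading comes with each control period).
- eyes.get_image(name): name is "scene" or "top" or "wrist"; returns (picture, depth): 400x640x3 uint8, red, green, blue; 400x640 float32, m along the optical axis (not along the pixel's ray), 0 where there is no reading.
- eyes.camera_params(name): a dict with "intrinsics" (3x3 intrinsics, pixels), "position" and "attitude" of the camera in the world. Camera axes: x right, y down, z forward; pixel columns grow to the right and rows downward; lengths in m; the calibration is good to about 2 mm. A picture is of the moment at which its call begins: read the wrist's pose just before it. camera_params takes no time and is no camera call; for the wrist camera it gives the pose at the moment of the call.
- arm.sign_off(): hands the job in, once; it reports no verdict.
The state is a dict: "clock": time; "joints": joint angles; "dq": joint speeds; "joint_efforts": joint torques, N m; "position": TCP position; "ee_rot": TCP orientation; "force": force on the tool from outside, world axes, zero at the start; "ft_torque": the same for the moment, N m; "width": opening from 0.0 (shut) to 1.0 (fully open).
Only numpy, scipy, OpenCV 4.12 (cv2) and the standard library are available. Lean on these libraries where they do the work, as an engineer would, in place of code of your own. Each camera call takes 0.05 s, during which the arm holds its last target.

## Working session

There is one attempt and no reset: what is moved stays moved. The work goes in short steps, Python scripts to look and compute and a tool call to move; the robot and the scene stay as the last step left them, time stands still between calls to the robot, and variables do not carry over. Pictures are saved under pics/ and viewed, and the job is handed in when it is done.

Besides the shell and the picture viewer there is one more tool, called after ">>>" as a command line: name --argument value ..., lists and objects as JSON in quotes. step_arm: Moves the arm, as the interface text tells. Its arguments: {"type":"object","properties":{"series":{"type":"array"},"squeeze":{"type":"number"}},"required":["series"]}

```bash
mkdir -p pics; ls
python3 - <<'E'
from cell import observe, eyes, arm
import cv2,numpy as np
print(observe())
for n in ["scene","top"]:
    p=eyes.camera_params(n);print(n,p)
    im,d=eyes.get_image(n);cv2.imwrite(f"pics/{n}0.png",im[:,:,::-1]);np.save(f"pics/{n}0d.npy",d)
E
```

```text
pics
{'clock': 0.0, 'joints': array([-1.21058225,  0.43520946,  0.02493117,  1.57410152, -0.01163179,
        1.13403787, -0.07507622]), 'dq': array([ 9.01433070e-04,  8.40337098e-04, -6.71997478e-04, -6.29971474e-04,
       -4.23635772e-04,  2.24482165e-03, -2.78022139e-05]), 'joint_efforts': array([ 3.31222418e-04, -6.67856669e+01,  9.85029079e-01, -3.14448380e+01,
       -6.05625054e-02,  4.32571897e-02,  1.25582342e-04]), 'position': array([0.27883518, 0.55878421, 0.23995118]), 'ee_rot': array([-7.20486099e-01, -3.05757847e+00,  2.49490252e-03]), 'force': array([0.43966644, 0.00168755, 0.34718862]), 'ft_torque': array([0.00990748, 0.05050139, 0.04393085]), 'width': 0.9970265264721314}
scene {'intrinsics': array([[365.76195213,   0.        , 320.92681866],
       [  0.        , 365.76195213, 199.91445036],
       [  0.        ,   0.        ,   1.        ]]), 'position': array([ 1.28171268, -0.01581614,  0.66022429]), 'attitude': array([-1.6934618 , -1.62090284,  0.82398903])}
top {'intrinsics': array([[379.74322334,   0.        , 324.51692643],
       [  0.        , 379.74322334, 197.92264876],
       [  0.        ,   0.        ,   1.        ]]), 'position': array([0.4480023 , 0.00227837, 1.04598164]), 'attitude': array([-2.1747439 ,  2.11376899, -0.13205434])}
```

View pics/top0.png

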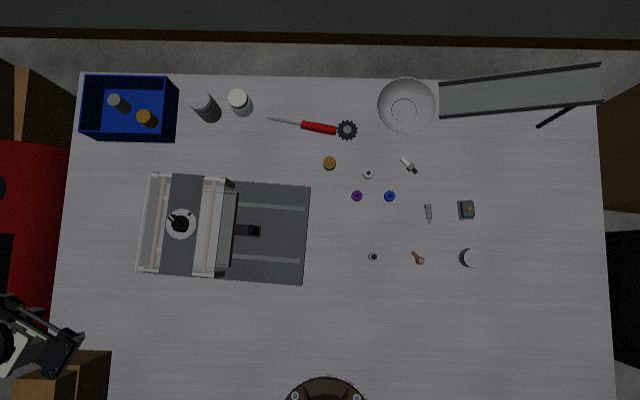

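View pics/scene0.png

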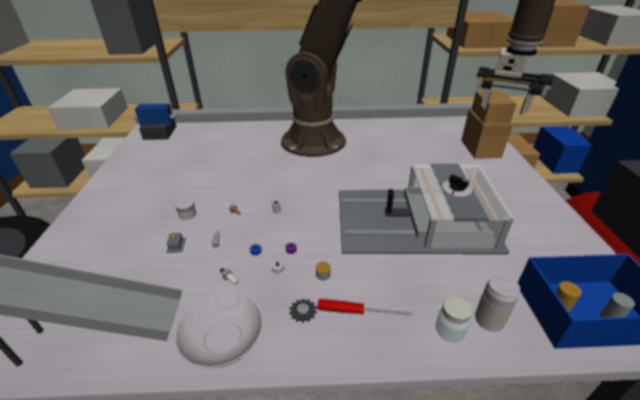

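```bash
cat > h.py <<'E'
from cell import observe, eyes, arm
import cv2,numpy as np
from scipy.spatial.transform import Rotation as R
def cam(n,p=None):
    p=p or eyes.camera_params(n); return p["intrinsics"],np.array(p["position"]),R.from_rotvec(p["attitude"]).as_matrix()
def ray(c,u,v,z):  # intersect with plane z
    K,P,A=c; d=A@np.linalg.solve(K,[u,v,1.]); return P+d*(z-P[2])/d[2]
def pt(c,u,v,dep):
    K,P,A=c; return P+A@(np.linalg.solve(K,[u,v,1.])*dep)
def cloud(c,d):
    K,P,A=c; v,u=np.mgrid[:d.shape[0],:d.shape[1]]
    q=np.stack([(u-K[0,2])/K[0,0]*d,(v-K[1,2])/K[1,1]*d,d],-1)
    return q@A.T+P
def proj(c,X):
    K,P,A=c; q=K@(A.T@(np.asarray(X)-P)); return q[:2]/q[2]
def yaw(): 
    y=R.from_rotvec(observe()["ee_rot"]).as_matrix()[:,1]; return np.degrees(np.arctan2(y[1],y[0]))
E
python3 - <<'E'
from h import *
im=cv2.imread("pics/top0.png");d=np.load("pics/top0d.npy");c=cam("top")
a=cv2.resize(im[140:280,310:500],None,fx=4,fy=4,interpolation=cv2.INTER_CUBIC);cv2.imwrite("pics/c1.png",a)
a=cv2.resize(im[160:295,125:320],None,fx=4,fy=4,interpolation=cv2.INTER_CUBIC);cv2.imwrite("pics/c2.png",a)
W=cloud(c,d);print((d==0).mean())
for u,v in [(329,163),(368,174),(357,196),(389,196),(408,164),(428,212),(466,209),(373,256),(418,257),(470,258),(253,230),(180,222),(300,260),(180,260),(500,200),(400,300)]:
    print((u,v),W[v,u].round(3))
print(yaw())
E
```

```text
0.00399609375
(329, 163) [0.685 0.009 0.025]
(368, 174) [ 0.659 -0.1    0.017]
(357, 196) [ 0.597 -0.07   0.017]
(389, 196) [ 0.599 -0.158  0.016]
(408, 164) [ 0.69  -0.21   0.017]
(428, 212) [ 0.558 -0.263  0.018]
(466, 209) [ 0.568 -0.362  0.03 ]
(373, 256) [ 0.436 -0.114  0.031]
(418, 257) [ 0.437 -0.237  0.014]
(470, 258) [ 0.438 -0.364  0.046]
(253, 230) [0.492 0.193 0.1  ]
(180, 222) [0.504 0.36  0.142]
(300, 260) [0.42  0.079 0.017]
(180, 260) [0.414 0.365 0.112]
(500, 200) [ 0.599 -0.465  0.003]
(400, 300) [ 0.321 -0.192 -0.001]
63.481059226076724
```

View pics/c1.png

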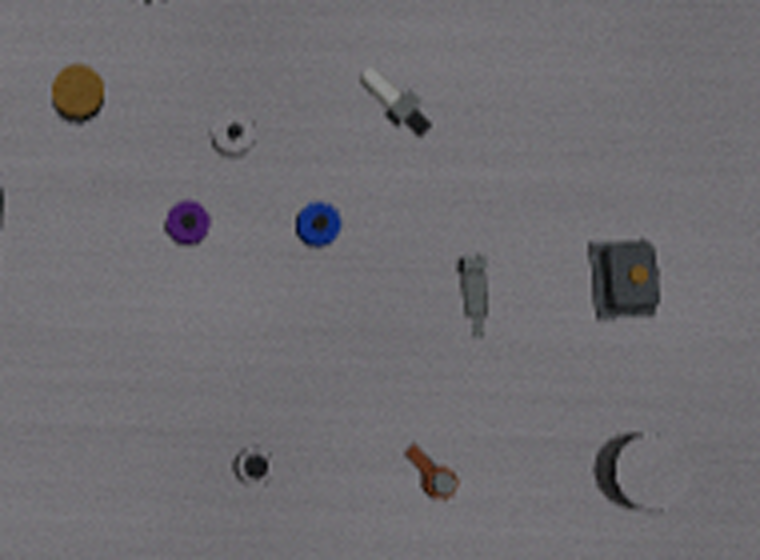

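View pics/c2.png

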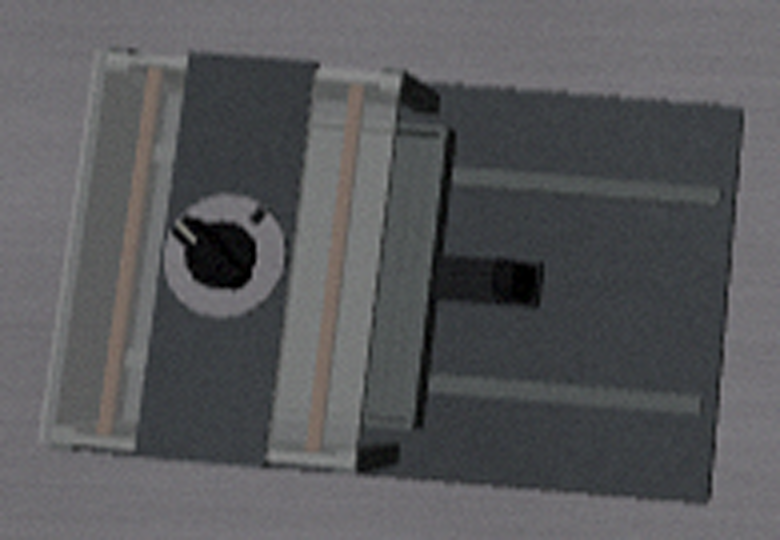

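Run:
```python
from h import *
d=np.load("pics/top0d.npy");c=cam("top");W=cloud(c,d)
f=lambda u,v:(125+u/4,160+v/4)
A=ray(c,*f(743,108),.012);B=ray(c,*f(710,500),.012)
print("base corners",A,B,np.linalg.norm(A-B))
x=(A-B)[:2];a=np.degrees(np.arctan2(x[1],x[0]));print("washer x dir deg",a)
# rails slots
for p,q in [((460,178),(718,195)),((435,388),(698,405))]:
    P=ray(c,*f(*p),.014);Q=ray(c,*f(*q),.014);print("slot +y dir-90",np.degrees(np.arctan2(*(P-Q)[[1,0]]))-90,P,Q)
# hood top corners
for p in [(98,52),(47,440),(390,70),(358,465)]: print("hood",ray(c,*f(*p),.110))
# post top
m=(W[...,2]>.09)&(W[...,2]<.108)&(W[...,1]<.23)&(W[...,1]>.1)&(abs(W[...,0]-.5)<.05)
w=W[m];print("post",len(w),w.mean(0),w.min(0),w.max(0))
print("axis top",ray(c,*f(222,256),.143), "ring", ray(c,*f(225,256),.113),"tooth",ray(c,*f(258,215),.116),"ptr",ray(c,*f(180,228),.136))
for u in range(243,264,2):print(u,W[230,u].round(3),end=' ')
```

```text
base corners [0.61913276 0.05720276 0.012     ] [0.35387092 0.07015822 0.012     ] 0.2655780240831111
washer x dir deg -2.7961201953550026
slot +y dir-90 -2.1829923510287585 [0.56486508 0.24958666 0.014     ] [0.55810061 0.07212927 0.014     ]
slot +y dir-90 -1.95154646096897 [0.42219296 0.25797125 0.014     ] [0.41614224 0.08039565 0.014     ]
hood [0.62759122 0.46032934 0.11      ]
hood [0.38633043 0.46933869 0.11      ]
hood [0.62104752 0.27475994 0.11      ]
hood [0.37709904 0.2781678  0.11      ]
post 59 [0.49457748 0.19759272 0.10075826] [0.48428523 0.19143337 0.09015259] [0.50681252 0.20602516 0.10684273]
axis top [0.49945046 0.35830683 0.143     ] ring [0.50121259 0.36827703 0.113     ] tooth [0.5268735  0.34869986 0.116     ] ptr [0.51598891 0.38788338 0.136     ]
243 [0.495 0.233 0.032] 245 [0.495 0.227 0.035] 247 [0.495 0.222 0.034] 249 [0.492 0.202 0.104] 251 [0.492 0.197 0.104] 253 [0.492 0.193 0.1  ] 255 [0.493 0.191 0.081] 257 [0.495 0.192 0.053] 259 [0.496 0.19  0.036] 261 [0.497 0.188 0.013] 263 [0.497 0.183 0.015]
```

>>> step_arm --series '[[[0.09,0.03,-0.04,0,-7],[0.09,0.05,-0.08,0,-14],[0.09,0.07,-0.11,0,-21],[0.09,0.09,-0.15,0,-28],[0.09,0.115,-0.19,0,-35],[0.09,0.135,-0.22,0,-42],[0.09,0.155,-0.26,0,-49],[0.09,0.175,-0.295,-0.02,-56],[0.09,0.195,-0.33,-0.04,-63],[0.09,0.2145,-0.361,-0.06,-66],[0.09,0.2145,-0.361,-0.06,-66],[0.09,0.2145,-0.361,-0.06,-66],[0.09,0.2145,-0.361,-0.06,-66]]]' --squeeze 30

```text
clock: 1.18
position: [0.4933, 0.1969, 0.1795]
ee_rot: [-2.271, -2.169, 0.004]
force: [-0.6, 0.9, 0.0]
width: 0.982
```

Run:
```python
from h import *
print(observe()["position"],yaw(),observe()["clock"])
p=eyes.camera_params("wrist");im,d=eyes.get_image("wrist");cv2.imwrite("pics/w1.png",im[:,:,::-1])
W=cloud(cam("wrist",p),d)
m=(W[...,2]>.085)&(W[...,2]<.108)&(W[...,1]<.23)&(W[...,1]>.15)&(abs(W[...,0]-.495)<.05)
w=W[m];print("post",len(w),w.mean(0),w.min(0),w.max(0))
```

```text
[0.49325803 0.19689295 0.17945137] -2.6407775014345782 1.1833
post 855 [0.49700336 0.19932643 0.09974171] [0.48493809 0.19053331 0.08511552] [0.50923293 0.20470442 0.10479028]
```

View pics/w1.png

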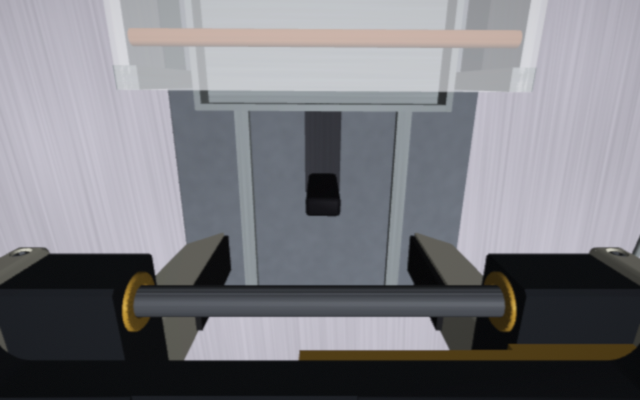

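>>> step_arm --series '[[[0.09,0.003,0.001,-0.03,0],[0.09,0.003,0.001,-0.06,0],[0.09,0.003,0.001,-0.085,0],[0.09,0.003,0.001,-0.1,0],[0.09,0.003,0.001,-0.1,0],[0.01,0.003,0.001,-0.1,0],[0.01,0.003,0.001,-0.1,0],[0.01,0.003,0.001,-0.1,0],[0.01,0.003,0.001,-0.1,0],[0.01,0.003,0.001,-0.1,0],[0.01,0.003,0.001,-0.1,0]]]' --squeeze 35

```text
clock: 2.15
position: [0.4964, 0.1996, 0.0806]
ee_rot: [-2.268, -2.171, 0.001]
force: [0.3, -0.4, -0.3]
width: 0.596
```

>>> step_arm --series '[[[0.01,0,0,0,0],[0.01,0,0,0,0],[0.01,0,0,0,0],[0.01,0,0,0,0],[0.01,0,0,0,0],[0.01,0,0,0,0],[0.01,0,0,0,0]]]'

```text
clock: 2.73
position: [0.4959, 0.1996, 0.0805]
ee_rot: [-2.268, -2.171, 0.001]
force: [-3.0, -0.7, 2.5]
width: 0.26
```

>>> step_arm --series '[[[0.01,-0.001,-0.015,0,0],[0.01,-0.0015,-0.035,0,0],[0.01,-0.002,-0.055,0,0],[0.01,-0.003,-0.075,0,0],[0.01,-0.004,-0.095,0,0],[0.01,-0.005,-0.115,0,0],[0.01,-0.006,-0.135,0,0],[0.01,-0.006,-0.15,0,0],[0.01,-0.0065,-0.16,0,0],[0.01,-0.007,-0.168,0,0],[0.01,-0.007,-0.174,0,0],[0.01,-0.007,-0.176,0,0],[0.01,-0.007,-0.176,0,0]]]'

```text
clock: 3.82
position: [0.487, 0.0259, 0.0805]
ee_rot: [-2.263, -2.169, 0.002]
force: [-9.6, 10.6, 8.6]
width: 0.257
```

Run:
```python
from h import *
print(observe())
im,d=eyes.get_image("top");cv2.imwrite("pics/t1.png",cv2.resize(im[140:300,120:520,::-1],None,fx=2,fy=2))
```

```text
{'clock': 3.8167, 'joints': array([-0.40448547,  0.43781035,  0.32247196,  2.09389698, -0.23218586,
        0.64785009,  0.03388641]), 'dq': array([-0.00707812, -0.00048467,  0.00264578,  0.00065238,  0.00693662,
        0.00118407, -0.00786411]), 'joint_efforts': array([  5.3523463 , -49.79035378,   9.58329231, -22.60115683,
         2.05883525,  -2.83739582,   0.52896218]), 'position': array([0.48701013, 0.02594458, 0.08045501]), 'ee_rot': array([-2.26340022e+00, -2.16915605e+00,  1.76649758e-03]), 'force': array([-9.64694404, 10.59478341,  8.56211641]), 'ft_torque': array([ 1.71134739,  1.51273992, -0.39972298]), 'width': 0.2572452515383024}
```

View pics/t1.png

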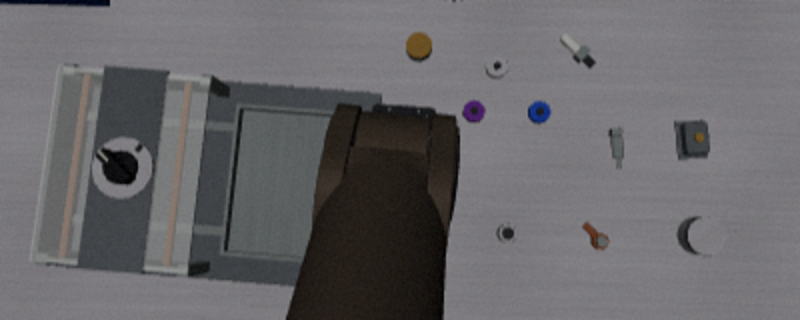

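>>> step_arm --series '[[[0.01,0.001,-0.004,0,0],[0.01,0.001,-0.008,0,0],[0.01,0.001,-0.008,0,0],[0.01,0.001,-0.008,0,0]]]'

```text
clock: 4.2
position: [0.487, 0.0254, 0.0804]
ee_rot: [-2.251, -2.172, -0.004]
force: [-6.1, 27.9, 5.2]
width: 0.261
```

>>> step_arm --series '[[[0.03,0,0.003,0,0],[0.06,0,0.003,0,0],[0.06,0,0.003,0,0],[0.06,0,0.003,0,0],[0.06,0,0.003,0,0],[0.06,0,0.003,0,0],[0.09,0,0.003,0.03,0],[0.09,0,0,0.07,0],[0.09,0,-0.03,0.1,0],[0.09,0,-0.07,0.12,0],[0.09,0.01,-0.11,0.14,0],[0.09,0.01,-0.15,0.16,0],[0.09,0.01,-0.19,0.18,0],[0.09,0.01,-0.23,0.2,0],[0.09,0.01,-0.265,0.2,0],[0.09,0.01,-0.265,0.2,0],[0.09,0.01,-0.265,0.2,0]]]'

```text
clock: 5.62
position: [0.4958, -0.2444, 0.2811]
ee_rot: [-2.261, -2.165, -0.002]
force: [0.2, 0.7, -0.1]
width: 0.979
```

Run:
```python
from h import *
print(observe()["position"],yaw(),observe()["clock"])
p=eyes.camera_params("wrist");im,d=eyes.get_image("wrist");cv2.imwrite("pics/w2.png",im[:,:,::-1]);np.save("pics/w2d.npy",d);np.save("pics/w2p.npy",p,allow_pickle=True)
im,d=eyes.get_image("top");cv2.imwrite("pics/t2f.png",im[:,:,::-1]);cv2.imwrite("pics/t2.png",cv2.resize(im[140:300,120:520,::-1],None,fx=2,fy=2))
```

```text
[ 0.49584276 -0.24436591  0.28107581] -2.471808403299541 5.6167
```

View pics/w2.png

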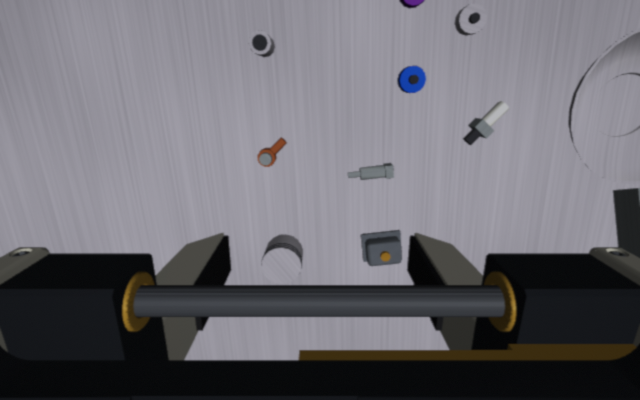

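View pics/t2.png

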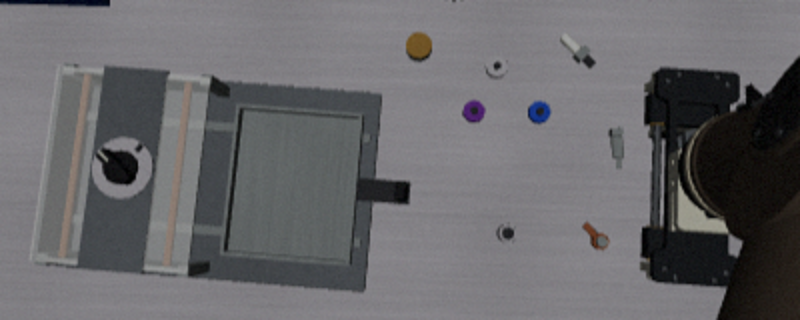

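Run:
```python
from h import *
im=cv2.imread("pics/w2.png")
d=np.load("pics/w2d.npy");p=np.load("pics/w2p.npy",allow_pickle=True).item();c=cam("wrist",p);W=cloud(c,d)
def seg(n,u,v,r,zmin):
    m=np.zeros(d.shape,bool);m[max(0,v-r):v+r,u-r:u+r]=1
    m&=W[...,2]>zmin
    w=W[m]; rect=cv2.minAreaRect((w[:,:2]*1000).astype(np.float32))
    print(n,len(w),"mean",w.mean(0).round(4),"zmax",w[:,2].max().round(4),"rect",np.round(rect[0],1),np.round(rect[1],1),round(rect[2],1))
seg("throttle",262,43,18,.024);seg("throttle",262,43,18,.008)
seg("banjo",272,150,22,.006);seg("banjo head",272,150,22,.017)
seg("plunger",372,172,30,.006)
seg("bowl",383,250,30,.02);seg("bowlflange",383,250,28,.003)
seg("cap",470,19,18,.009)
seg("piston",283,258,30,.03)
print("ground",W[100:120,300:330,2].mean(),W[200:210,300:330,2].mean())
for n,u,v,z in [("thr top",261,42,.032),("banjo head",266,158,.022),("banjo stubend",285,140,.007),("plunger nut end",394,171,.008),("rod end",348,175,.008),("bowl TL",362,233,.004),("bowl TR",400,230,.004),("plug",385,257,.034),("cap",473,18,.02),("capcentre",470,19,.014)]:
    print(n,ray(c,u,v,z).round(4))
a=cv2.resize(im[130:290,240:420],None,fx=4,fy=4,interpolation=cv2.INTER_CUBIC);cv2.imwrite("pics/c3.png",a[:600])
```

```text
throttle 448 mean [ 0.4396 -0.1185  0.0349] zmax 0.4262 rect [ 462.  -141.4] [22.8 88.9] 44.5
throttle 506 mean [ 0.4403 -0.1191  0.0327] zmax 0.4262 rect [ 462.  -141.4] [22.8 88.9] 44.5
banjo 413 mean [ 0.4385 -0.2375  0.0215] zmax 0.4262 rect [ 466.3 -212.3] [115.5  21.1] 43.0
banjo head 135 mean [ 0.4353 -0.2403  0.04  ] zmax 0.4262 rect [ 466.7 -209.9] [112.1  14.6] 44.8
plunger 519 mean [ 0.5598 -0.2646  0.0248] zmax 0.4262 rect [ 528.1 -232.8] [ 48.9 137. ] 41.2
bowl 1049 mean [ 0.5659 -0.3435  0.0786] zmax 0.4262 rect [ 550.3 -273.7] [ 46.2 233.6] 13.1
bowlflange 1396 mean [ 0.5683 -0.3552  0.0434] zmax 0.4262 rect [ 557.6 -288.6] [ 71.1 262. ] 9.3
cap 707 mean [ 0.6648 -0.1026  0.0169] zmax 0.4262 rect [ 593.7 -137.1] [190.8  29.6] 25.7
piston 1497 mean [ 0.4501 -0.3506  0.0825] zmax 0.4262 rect [ 479.2 -286.2] [241.   49.7] 68.0
ground 0.0019128674226783985 0.0005900997753762455
thr top [ 0.4406 -0.1178  0.032 ]
banjo head [ 0.4335 -0.2432  0.022 ]
banjo stubend [ 0.4558 -0.225   0.007 ]
plunger nut end [ 0.5878 -0.2686  0.008 ]
rod end [ 0.531  -0.2714  0.008 ]
bowl TL [ 0.5483 -0.3518  0.004 ]
bowl TR [ 0.5982 -0.3495  0.004 ]
plug [ 0.5735 -0.3723  0.034 ]
cap [ 0.6653 -0.1025  0.02  ]
capcentre [ 0.6646 -0.1024  0.014 ]
```

View pics/c3.png

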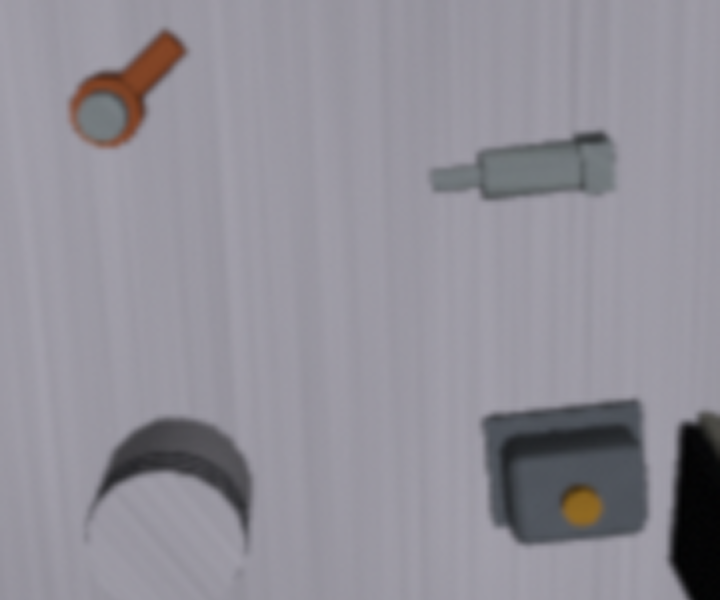

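```bash
cat >> h.py <<'E'
def seg(W,n,u,v,r,zmin,zmax=.06):
    m=np.zeros(W.shape[:2],bool);m[max(0,v-r):v+r,max(0,u-r):u+r]=1
    m&=(W[...,2]>zmin)&(W[...,2]<zmax)
    k=cv2.connectedComponentsWithStats(m.astype(np.uint8))
    if k[0]>1: m=k[1]==1+np.argmax(k[2][1:,4])
    w=W[m]
    if len(w)<5: print(n,"none");return
    rect=cv2.minAreaRect((w[:,:2]*1000).astype(np.float32))
    print(n,len(w),"mean",w.mean(0).round(4),"zmax",w[:,2].max().round(4),"rect",np.round(rect[0],1),np.round(rect[1],1),round(rect[2],1))
E
python3 - <<'E'
from h import *
d=np.load("pics/w2d.npy");p=np.load("pics/w2p.npy",allow_pickle=True).item();c=cam("wrist",p);W=cloud(c,d)
seg(W,"throttle",262,43,18,.028)
seg(W,"banjo",272,150,22,.006);seg(W,"banjo head",272,150,22,.017)
seg(W,"plunger",372,172,30,.007)
seg(W,"bowl",383,250,30,.026);seg(W,"bowlflange",383,250,28,.003)
seg(W,"cap",470,19,18,.011)
seg(W,"piston",283,258,30,.038)
E
```

```text
throttle 434 mean [ 0.439  -0.1181  0.0324] zmax 0.0351 rect [ 439.1 -118. ] [22.7 23.1] 42.6
banjo 407 mean [ 0.4376 -0.2385  0.0155] zmax 0.0245 rect [ 439.2 -238. ] [40.7 21. ] 41.4
banjo head 128 mean [ 0.4322 -0.2438  0.0221] zmax 0.0245 rect [ 432.  -243.8] [13.2 14.1] 89.4
plunger 506 mean [ 0.5613 -0.2671  0.0145] zmax 0.0184 rect [ 557.7 -268.6] [54.6 16.3] 5.3
bowl 736 mean [ 0.5727 -0.3694  0.0298] zmax 0.0365 rect [ 572.8 -370.5] [43.7 30.7] 5.2
bowlflange 1271 mean [ 0.5708 -0.3652  0.022 ] zmax 0.0365 rect [ 573.9 -370.7] [53.5 40.2] 4.3
cap 680 mean [ 0.6658 -0.1022  0.0154] zmax 0.0228 rect [ 666.5 -102. ] [28.8 29.2] 12.4
piston 1188 mean [ 0.4436 -0.3732  0.0424] zmax 0.0449 rect [ 443.3 -374.3] [49.2 49.5] 49.6
```

>>> step_arm --series '[[[0.09,0.025,-0.035,-0.02,3],[0.09,0.045,-0.07,-0.04,7.5],[0.09,0.065,-0.1,-0.06,7.5],[0.09,0.077,-0.126,-0.09,7.5],[0.09,0.077,-0.126,-0.13,7.5],[0.09,0.077,-0.126,-0.17,7.5],[0.09,0.077,-0.126,-0.2,7.5],[0.09,0.077,-0.126,-0.23,7.5],[0.09,0.077,-0.126,-0.25,7.5],[0.09,0.077,-0.126,-0.259,7.5],[0.09,0.077,-0.126,-0.259,7.5],[0.03,0.077,-0.126,-0.259,7.5],[0.03,0.077,-0.126,-0.259,7.5],[0.03,0.077,-0.126,-0.259,7.5],[0.03,0.077,-0.126,-0.259,7.5],[0.03,0.077,-0.126,-0.259,7.5],[0.03,0.077,-0.126,-0.259,7.5],[0.03,0.077,-0.126,-0.259,7.5],[0.03,0.077,-0.126,-0.259,7.5],[0.03,0.077,-0.126,-0.259,7.5]]]' --squeeze 20

```text
clock: 7.38
position: [0.5733, -0.3656, 0.0211]
ee_rot: [-2.105, -2.312, -0.002]
force: [-1.5, 0.1, 4.1]
width: 0.478
```

Run:
```python
from h import *
c=cam("top")
P=[ray(c,120+u/2,140+v/2,.046)[:2] for u,v in [(237,108),(362,117),(352,263),(222,253)]]
print(np.round(P,4),np.mean(P,0))
print(observe()["position"],yaw())
C=np.array([.4935,.170]);t=np.radians(-2.3)
for n,x,y in [("bowl",0,.045),("thr",-.06,.01),("cap",.06,.0),("banjo",-.045,-.05),("plunger",.03,-.05)]:
    print(n,C+[x*np.cos(t)-y*np.sin(t),x*np.sin(t)+y*np.cos(t)])
```

```text
[[0.5893 0.2476]
 [0.5818 0.0803]
 [0.3907 0.086 ]
 [0.3984 0.2557]] [0.49004953 0.16740826]
[ 0.57329271 -0.36559228  0.02110173] 5.352563527540393
bowl [0.49530593 0.21496375]
thr [0.43394965 0.18239985]
cap [0.55345166 0.16759209]
banjo [0.44652966 0.12184621]
plunger [0.52146924 0.11883633]
```

>>> step_arm --series '[[[0.03,0,0,0.02,0],[0.03,0,0,0.05,0],[0.03,0,0,0.09,0],[0.03,0,0.01,0.13,0],[0.03,0,0.05,0.15,-2],[0.03,-0.005,0.09,0.15,-4],[0.03,-0.01,0.13,0.15,-6],[0.03,-0.015,0.17,0.15,-8],[0.03,-0.02,0.21,0.15,-8],[0.03,-0.03,0.25,0.15,-8],[0.03,-0.04,0.29,0.15,-8],[0.03,-0.05,0.33,0.15,-8],[0.03,-0.06,0.37,0.15,-8],[0.03,-0.07,0.41,0.15,-8],[0.03,-0.079,0.45,0.15,-8],[0.03,-0.079,0.49,0.15,-8],[0.03,-0.079,0.53,0.15,-8],[0.03,-0.079,0.56,0.15,-8],[0.03,-0.079,0.578,0.15,-8],[0.03,-0.079,0.578,0.15,-8]]]'

```text
clock: 9.05
position: [0.4934, 0.2181, 0.1707]
ee_rot: [-2.253, -2.166, -0.005]
force: [1.0, 0.1, -2.1]
width: 0.474
```

>>> step_arm --series '[[[0.03,0,-0.006,-0.03,0],[0.03,0,-0.006,-0.06,0],[0.03,0,-0.006,-0.09,0],[0.03,0,-0.006,-0.11,0],[0.03,0,-0.006,-0.121,0],[0.03,0,-0.006,-0.123,0],[0.03,0,-0.006,-0.123,0],[0.065,0,-0.006,-0.123,0],[0.065,0,-0.006,-0.123,0],[0.065,0,-0.006,-0.123,0],[0.065,0,-0.006,-0.123,0],[0.065,0,-0.006,-0.123,0],[0.065,0,-0.006,-0.123,0],[0.065,0,-0.006,-0.1,0],[0.065,0,-0.006,-0.06,0],[0.065,0,-0.006,-0.02,0],[0.065,0,-0.02,0.02,0],[0.065,0,-0.05,0.05,0],[0.065,-0.01,-0.09,0.06,0],[0.065,-0.015,-0.13,0.06,0]]]'

```text
clock: 10.72
position: [0.4795, 0.0885, 0.2337]
ee_rot: [-2.252, -2.17, -0.013]
force: [0.7, -0.9, -0.5]
width: 0.706
```

>>> step_arm --series '[[[0.065,-0.01,-0.04,0,0],[0.065,-0.02,-0.08,0,0],[0.065,-0.03,-0.12,0,0],[0.065,-0.04,-0.16,-0.01,0],[0.065,-0.04,-0.185,-0.02,0],[0.065,-0.04,-0.185,-0.02,0],[0.065,-0.04,-0.185,-0.02,0]]]'

```text
clock: 11.3
position: [0.4389, -0.098, 0.2136]
ee_rot: [-2.255, -2.165, -0.013]
force: [0.2, 0.6, -0.2]
width: 0.709
```

```bash
cat > look.py <<'E'
from h import *
import sys
o=observe();print(o["position"].round(4),round(yaw(),2),o["clock"],o["width"],"j7",o["joints"][6])
p=eyes.camera_params("wrist");im,d=eyes.get_image("wrist");cv2.imwrite(f"pics/{sys.argv[1]}.png",im[:,:,::-1])
c=cam("wrist",p);W=cloud(c,d)
L=dict(throttle=(.439,-.118,.028),banjo=(.4376,-.2385,.006),bhead=(.433,-.243,.017),plunger=(.56,-.268,.007),cap=(.6665,-.102,.011))
for n,(x,y,z) in L.items():
    u,v=proj(c,[x,y,z]).astype(int)
    if 0<=u<640 and 0<=v<400: seg(W,n+str((u,v)),u,v,32,z)
E
python3 look.py w3
python3 - <<'E'
from h import *
im,d=eyes.get_image("top");cv2.imwrite("pics/t3.png",cv2.resize(im[140:300,120:520,::-1],None,fx=2,fy=2))
E
```

```text
[ 0.4389 -0.098   0.2136] -2.33 11.3 0.7086234782726457 j7 0.25218103237439704
throttle(np.int64(318), np.int64(192)) 445 mean [ 0.4387 -0.1169  0.0327] zmax 0.0352 rect [ 438.7 -117.3] [22.7 22.9] 38.8
banjo(np.int64(321), np.int64(286)) 112 mean [ 0.4479 -0.227   0.0108] zmax 0.0135 rect [ 446.9 -229.4] [18.6  9.7] 43.1
bhead(np.int64(317), np.int64(295)) none
plunger(np.int64(427), np.int64(306)) none
cap(np.int64(541), np.int64(164)) 710 mean [ 0.6651 -0.101   0.0156] zmax 0.0226 rect [ 666.  -101.4] [29.9 28.8] 8.5
```

View pics/w3.png

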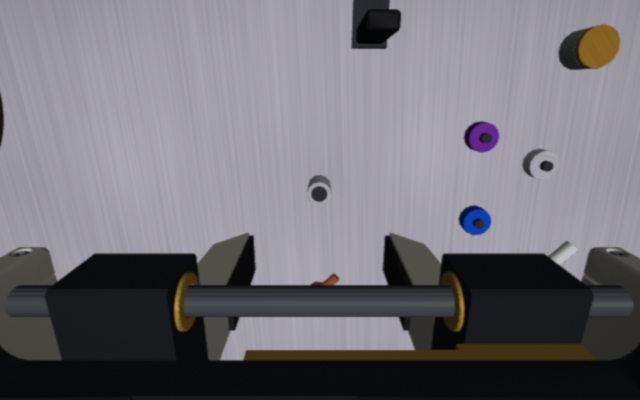

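View pics/t3.png

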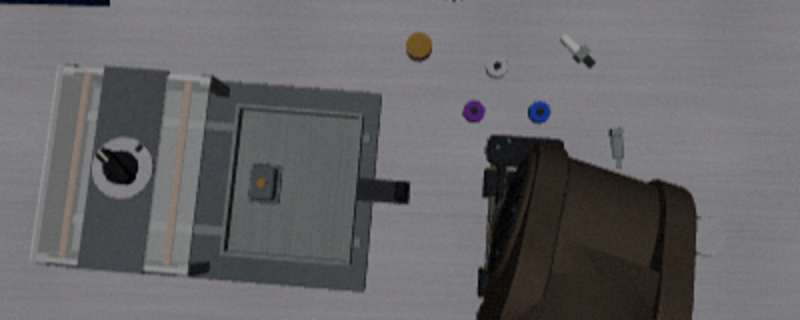

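>>> step_arm --series '[[[0.065,0,-0.0195,-0.04,0],[0.065,0,-0.0195,-0.08,0],[0.065,0,-0.0195,-0.12,0],[0.065,0,-0.0195,-0.15,0],[0.065,0,-0.0195,-0.175,0],[0.065,0,-0.0195,-0.19,0],[0.065,0,-0.0195,-0.193,0],[0.065,0,-0.0195,-0.193,0],[0.01,0,-0.0195,-0.193,0],[0.01,0,-0.0195,-0.193,0],[0.01,0,-0.0195,-0.193,0],[0.01,0,-0.0195,-0.193,0],[0.01,0,-0.0195,-0.193,0],[0.01,0,-0.0195,-0.193,0],[0.01,0,-0.0195,-0.193,0],[0.01,0,-0.0195,-0.193,0],[0.01,0,-0.0195,-0.193,0],[0.01,0,-0.0195,-0.193,0]]]'

```text
clock: 12.9
position: [0.4397, -0.1154, 0.0209]
ee_rot: [-2.251, -2.17, -0.014]
force: [-0.2, 0.0, 2.5]
width: 0.264
```

>>> step_arm --series '[[[0.01,0,0,0.03,0],[0.01,0,0,0.07,0],[0.01,0,0.01,0.11,0],[0.01,0,0.04,0.14,0],[0.01,0,0.08,0.14,0],[0.01,0,0.12,0.14,0],[0.01,-0.003,0.16,0.14,0],[0.01,-0.006,0.2,0.14,0],[0.01,-0.007,0.24,0.14,0],[0.01,-0.007,0.275,0.13,0],[0.01,-0.007,0.294,0.1,0],[0.01,-0.007,0.294,0.07,0],[0.01,-0.007,0.294,0.045,0],[0.01,-0.007,0.294,0.03,0],[0.01,-0.007,0.294,0.027,0],[0.01,-0.007,0.294,0.027,0],[0.01,-0.007,0.294,0.027,0]]]'

```text
clock: 14.32
position: [0.4327, 0.1784, 0.0479]
ee_rot: [-2.251, -2.17, -0.013]
force: [0.9, -0.2, 0.4]
width: 0.26
```

>>> step_arm --series '[[[0.038,0,0,0,0],[0.038,0,0,0,0],[0.038,0,0,0,0],[0.038,0,0,0,0],[0.038,0,0,0.03,0],[0.038,0,0,0.07,0],[0.045,0,-0.01,0.11,0],[0.055,0.02,-0.04,0.14,0],[0.065,0.04,-0.08,0.17,0],[0.065,0.07,-0.11,0.17,0],[0.065,0.1,-0.14,0.17,0],[0.065,0.13,-0.17,0.17,0],[0.065,0.16,-0.195,0.17,0],[0.065,0.19,-0.225,0.17,0],[0.065,0.215,-0.25,0.165,0],[0.065,0.233,-0.265,0.165,0],[0.065,0.233,-0.265,0.165,0],[0.065,0.233,-0.265,0.165,0]]]'

```text
clock: 15.82
position: [0.666, -0.0889, 0.2122]
ee_rot: [-2.255, -2.167, -0.011]
force: [-0.8, 1.4, 0.3]
width: 0.707
```

```bash
python3 look.py w4
python3 - <<'E'
from h import *
im,d=eyes.get_image("top");cv2.imwrite("pics/t4.png",cv2.resize(im[140:300,120:520,::-1],None,fx=2,fy=2))
E
```

```text
[ 0.666  -0.0889  0.2122] -2.28 15.8167 0.706943182567479 j7 0.3290684102838616
throttle(np.int64(94), np.int64(209)) none
banjo(np.int64(127), np.int64(300)) none
bhead(np.int64(119), np.int64(309)) none
plunger(np.int64(234), np.int64(319)) 213 mean [ 0.5763 -0.2664  0.0156] zmax 0.0182 rect [ 574.1 -267.1] [22.8 16. ] 6.7
cap(np.int64(319), np.int64(181)) 634 mean [ 0.6669 -0.1012  0.0153] zmax 0.0219 rect [ 666.9 -101.5] [28.8 27.8] 88.8
```

View pics/w4.png

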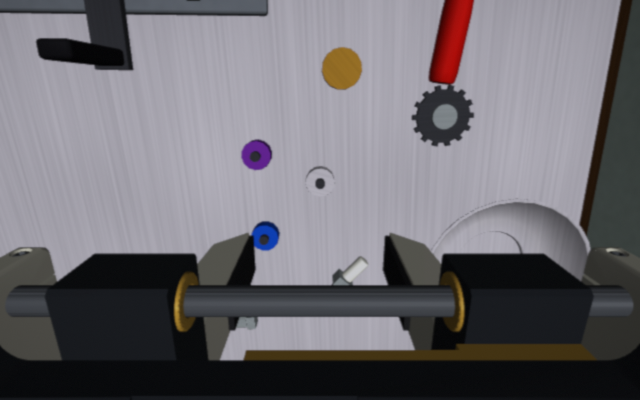

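View pics/t4.png

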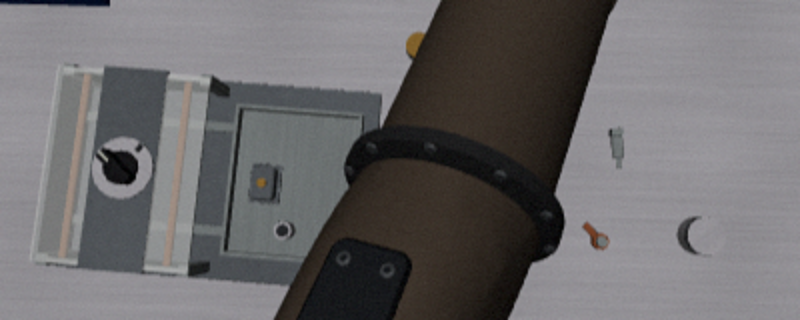

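>>> step_arm --series '[[[0.065,0.001,-0.0125,-0.04,0],[0.065,0.001,-0.0125,-0.08,0],[0.065,0.001,-0.0125,-0.12,0],[0.065,0.001,-0.0125,-0.15,0],[0.065,0.001,-0.0125,-0.175,0],[0.065,0.001,-0.0125,-0.19,0],[0.065,0.001,-0.0125,-0.194,0],[0.065,0.001,-0.0125,-0.194,0],[0.015,0.001,-0.0125,-0.194,0],[0.015,0.001,-0.0125,-0.194,0],[0.015,0.001,-0.0125,-0.194,0],[0.015,0.001,-0.0125,-0.194,0],[0.015,0.001,-0.0125,-0.194,0],[0.015,0.001,-0.0125,-0.194,0],[0.015,0.001,-0.0125,-0.194,0],[0.015,0.001,-0.0125,-0.194,0],[0.015,0.001,-0.0125,-0.194,0]]]'

```text
clock: 17.33
position: [0.6665, -0.0985, 0.0191]
ee_rot: [-2.251, -2.17, -0.013]
force: [-1.6, 0.4, 5.7]
width: 0.317
```

>>> step_arm --series '[[[0.015,0,0,0.03,0],[0.015,0,0,0.07,0],[0.015,-0.01,0.01,0.11,0],[0.015,-0.02,0.04,0.14,0],[0.015,-0.035,0.075,0.14,0],[0.015,-0.05,0.11,0.14,0],[0.015,-0.065,0.145,0.14,0],[0.015,-0.08,0.18,0.14,0],[0.015,-0.095,0.215,0.14,0],[0.015,-0.108,0.245,0.13,0],[0.015,-0.1135,0.2635,0.1,0],[0.015,-0.1135,0.2635,0.07,0],[0.015,-0.1135,0.2635,0.045,0],[0.015,-0.1135,0.2635,0.03,0],[0.015,-0.1135,0.2635,0.027,0],[0.015,-0.1135,0.2635,0.027,0],[0.015,-0.1135,0.2635,0.027,0]]]'

```text
clock: 18.75
position: [0.5531, 0.1647, 0.0462]
ee_rot: [-2.251, -2.169, -0.013]
force: [0.8, -0.6, -0.1]
width: 0.313
```

>>> step_arm --series '[[[0.044,0,0,0,0],[0.044,0,0,0,0],[0.044,0,0,0,0],[0.044,0,0,0,0],[0.044,0,0,0.03,0],[0.044,0,0,0.07,0],[0.05,0,-0.01,0.11,0],[0.055,-0.01,-0.045,0.14,-5],[0.06,-0.02,-0.085,0.165,-10],[0.06,-0.03,-0.125,0.165,-15],[0.06,-0.04,-0.165,0.165,-20],[0.06,-0.05,-0.2,0.165,-25],[0.06,-0.065,-0.235,0.165,-30],[0.06,-0.08,-0.27,0.165,-35],[0.06,-0.09,-0.3,0.165,-40],[0.06,-0.1,-0.335,0.165,-45.5],[0.06,-0.118,-0.38,0.165,-45.5],[0.06,-0.118,-0.38,0.165,-45.5],[0.06,-0.118,-0.38,0.165,-45.5]]]'

```text
clock: 20.33
position: [0.4336, -0.2188, 0.212]
ee_rot: [-2.924, -1.123, -0.023]
force: [0.3, 1.0, 0.6]
width: 0.652
```

```bash
python3 look.py w5
python3 - <<'E'
from h import *
im,d=eyes.get_image("top");cv2.imwrite("pics/t5.png",cv2.resize(im[140:300,120:520,::-1],None,fx=2,fy=2))
E
```

```text
[ 0.4336 -0.2188  0.212 ] -47.98 20.3333 0.6515725094100169 j7 -0.0895752148299972
throttle(np.int64(239), np.int64(98)) none
banjo(np.int64(334), np.int64(179)) 544 mean [ 0.438  -0.2379  0.0155] zmax 0.0246 rect [ 440.4 -239. ] [40.  21.2] 30.0
bhead(np.int64(334), np.int64(188)) 174 mean [ 0.4322 -0.2434  0.0222] zmax 0.0246 rect [ 431.9 -243.6] [14.4 14. ] 17.8
plunger(np.int64(440), np.int64(109)) 872 mean [ 0.562  -0.2667  0.0145] zmax 0.0186 rect [ 557.7 -267.9] [55.1 16.5] 3.4
```

View pics/w5.png

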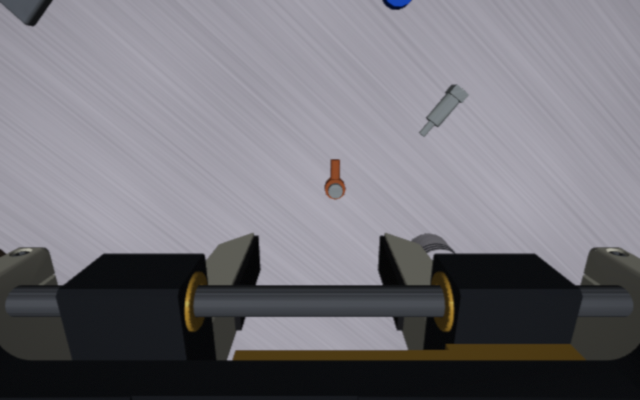

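View pics/t5.png

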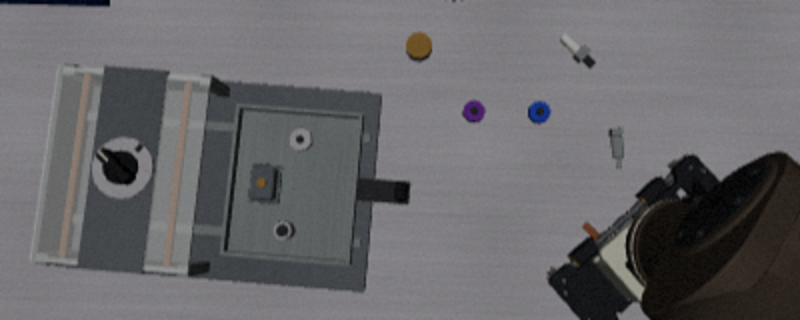

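>>> step_arm --series '[[[0.06,-0.001,-0.025,-0.04,0],[0.06,-0.001,-0.026,-0.08,0],[0.06,-0.001,-0.026,-0.12,0],[0.06,-0.001,-0.026,-0.15,0],[0.06,-0.001,-0.026,-0.175,0],[0.06,-0.001,-0.026,-0.19,0],[0.06,-0.001,-0.026,-0.195,0],[0.06,-0.001,-0.026,-0.195,0],[0.01,-0.001,-0.026,-0.195,0],[0.01,-0.001,-0.026,-0.195,0],[0.01,-0.001,-0.026,-0.195,0],[0.01,-0.001,-0.026,-0.195,0],[0.01,-0.001,-0.026,-0.195,0],[0.01,-0.001,-0.026,-0.195,0],[0.01,-0.001,-0.026,-0.195,0],[0.01,-0.001,-0.026,-0.195,0],[0.01,-0.001,-0.026,-0.195,0]]]'

```text
clock: 21.85
position: [0.4344, -0.2411, 0.0166]
ee_rot: [-2.919, -1.131, -0.023]
force: [-0.7, 1.8, 5.5]
width: 0.231
```

>>> step_arm --series '[[[0.01,0,0,0.03,0],[0.01,0,0,0.07,0],[0.01,0,0.01,0.11,5],[0.01,0,0.04,0.14,10],[0.01,0,0.08,0.14,15],[0.01,0,0.12,0.14,20],[0.01,0,0.16,0.14,26],[0.01,0,0.2,0.14,32],[0.01,0,0.235,0.14,38],[0.01,0.005,0.27,0.14,45.5],[0.01,0.01,0.305,0.14,45.5],[0.01,0.015,0.34,0.12,45.5],[0.01,0.015,0.359,0.09,45.5],[0.01,0.015,0.359,0.06,45.5],[0.01,0.015,0.359,0.035,45.5],[0.01,0.015,0.359,0.027,45.5],[0.01,0.015,0.359,0.027,45.5],[0.01,0.015,0.359,0.027,45.5]]]'

```text
clock: 23.35
position: [0.4495, 0.1172, 0.0438]
ee_rot: [-2.253, -2.167, -0.014]
force: [0.2, -0.3, -1.3]
width: 0.232
```

>>> step_arm --series '[[[0.036,0,0,0,0],[0.036,0,0,0,0],[0.036,0,0,0,0],[0.036,0,0,0,0],[0.036,0,0,0.03,0],[0.04,0,0,0.07,0],[0.045,0,0,0.11,-7],[0.05,0.01,-0.035,0.145,-14],[0.055,0.02,-0.075,0.165,-21],[0.055,0.03,-0.11,0.165,-28],[0.055,0.04,-0.145,0.165,-35],[0.055,0.05,-0.18,0.165,-42],[0.055,0.065,-0.215,0.165,-49],[0.055,0.08,-0.25,0.165,-56],[0.055,0.09,-0.285,0.165,-63],[0.055,0.1,-0.32,0.165,-70],[0.055,0.108,-0.357,0.165,-77],[0.055,0.108,-0.357,0.165,-83],[0.055,0.108,-0.357,0.165,-83],[0.055,0.108,-0.357,0.165,-83]]]'

```text
clock: 25.02
position: [0.5572, -0.2398, 0.2086]
ee_rot: [-3.132, -0.134, -0.026]
force: [0.3, 0.5, -0.1]
width: 0.599
```

```bash
python3 look.py w6
python3 - <<'E'
from h import *
im,d=eyes.get_image("top");cv2.imwrite("pics/t6.png",cv2.resize(im[140:300,120:520,::-1],None,fx=2,fy=2))
E
```

```text
[ 0.5572 -0.2398  0.2086] -85.1 25.0167 0.5985719893214599 j7 -0.6056555930889923
throttle(np.int64(193), np.int64(275)) none
banjo(np.int64(308), np.int64(274)) none
bhead(np.int64(311), np.int64(284)) none
plunger(np.int64(346), np.int64(171)) 730 mean [ 0.5628 -0.2679  0.0143] zmax 0.0181 rect [ 557.8 -268.7] [55.5 16.1] 4.5
cap(np.int64(179), np.int64(44)) none
```

View pics/w6.png

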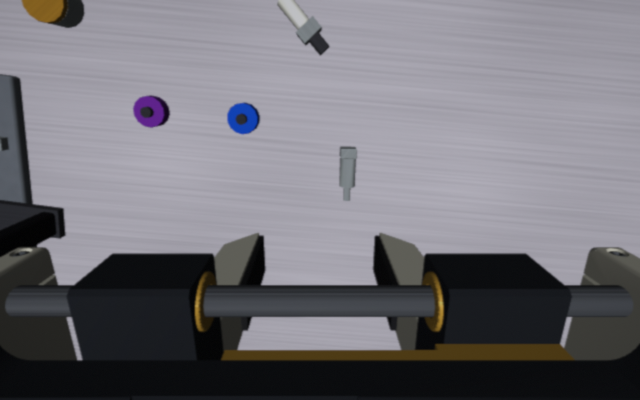

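View pics/t6.png

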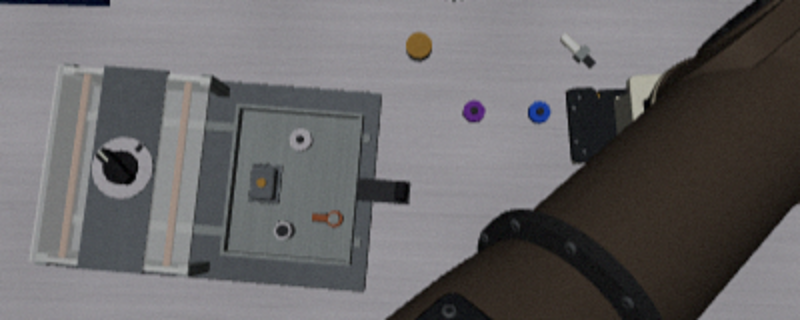

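>>> step_arm --series '[[[0.055,0.005,-0.028,-0.04,0],[0.055,0.005,-0.03,-0.08,0],[0.055,0.005,-0.03,-0.12,0],[0.055,0.005,-0.03,-0.15,0],[0.055,0.005,-0.03,-0.175,0],[0.055,0.005,-0.03,-0.187,0],[0.055,0.005,-0.03,-0.192,0],[0.055,0.005,-0.03,-0.192,0],[0.005,0.005,-0.03,-0.192,0],[0.005,0.005,-0.03,-0.192,0],[0.005,0.005,-0.03,-0.192,0],[0.005,0.005,-0.03,-0.192,0],[0.005,0.005,-0.03,-0.192,0],[0.005,0.005,-0.03,-0.192,0],[0.005,0.005,-0.03,-0.192,0],[0.005,0.005,-0.03,-0.192,0],[0.005,0.005,-0.03,-0.192,0]]]'

```text
clock: 26.53
position: [0.5627, -0.2683, 0.0169]
ee_rot: [-3.131, -0.138, -0.027]
force: [-0.7, 0.9, 4.4]
width: 0.164
```

>>> step_arm --series '[[[0.005,0,0,0.03,0],[0.005,0,0,0.07,0],[0.005,0,0.01,0.11,0],[0.005,0,0.04,0.14,0],[0.005,0,0.08,0.145,0],[0.005,-0.01,0.12,0.145,0],[0.005,-0.015,0.16,0.145,0],[0.005,-0.02,0.2,0.145,0],[0.005,-0.025,0.24,0.145,0],[0.005,-0.03,0.28,0.145,0],[0.005,-0.04,0.315,0.145,0],[0.005,-0.045,0.35,0.145,0],[0.005,-0.05,0.38,0.13,0],[0.005,-0.05,0.393,0.1,0],[0.005,-0.05,0.393,0.07,0],[0.005,-0.05,0.393,0.045,0],[0.005,-0.05,0.393,0.03,0],[0.005,-0.05,0.393,0.028,0],[0.005,-0.05,0.393,0.028,0]]]'

```text
clock: 28.12
position: [0.5122, 0.1242, 0.0444]
ee_rot: [-3.132, -0.137, -0.025]
force: [0.3, -0.2, -0.1]
width: 0.168
```

>>> step_arm --series '[[[0.027,0,0,0,0],[0.027,0,0,0,0],[0.027,0,0,0,0],[0.027,0,0,0,0],[0.027,0,0,0.03,0],[0.035,0,0,0.07,0],[0.045,0,0,0.11,7],[0.055,0,-0.035,0.145,14],[0.06,-0.01,-0.07,0.155,21],[0.06,-0.015,-0.11,0.155,28],[0.06,-0.02,-0.14,0.155,35],[0.06,-0.025,-0.16,0.155,42],[0.06,-0.025,-0.18,0.155,49],[0.06,-0.025,-0.18,0.155,56],[0.06,-0.025,-0.18,0.155,63],[0.06,-0.025,-0.18,0.155,70],[0.06,-0.025,-0.18,0.155,77],[0.06,-0.025,-0.18,0.155,83],[0.06,-0.025,-0.18,0.155,83],[0.06,-0.025,-0.18,0.155,83]]]'

```text
clock: 29.78
position: [0.4872, -0.056, 0.1998]
ee_rot: [-2.253, -2.168, -0.013]
force: [-1.2, -0.5, -0.5]
width: 0.653
```

```bash
python3 look.py w7
python3 - <<'E'
from h import *
im,d=eyes.get_image("top");cv2.imwrite("pics/t7f.png",im[:,:,::-1]);cv2.imwrite("pics/t7.png",cv2.resize(im[140:300,120:520,::-1],None,fx=2,fy=2))
np.save("pics/t7d.npy",d)
W=cloud(cam("top"),d)
m=(W[...,2]>.09)&(W[...,2]<.108)&(W[...,1]<.06)&(W[...,1]>-.02)&(abs(W[...,0]-.49)<.04)
w=W[m]; print("post",len(w),w.mean(0),w.min(0),w.max(0))
E
```

```text
[ 0.4872 -0.056   0.1998] -2.2 29.7833 0.6525590861734175 j7 0.2976181909799154
throttle(np.int64(271), np.int64(238)) none
banjo(np.int64(281), np.int64(326)) none
bhead(np.int64(276), np.int64(336)) none
plunger(np.int64(387), np.int64(345)) none
cap(np.int64(495), np.int64(209)) none
post 55 [0.48579085 0.02530808 0.10165386] [0.47446905 0.01826805 0.0901741 ] [0.49707475 0.03269099 0.10663353]
```

View pics/w7.png

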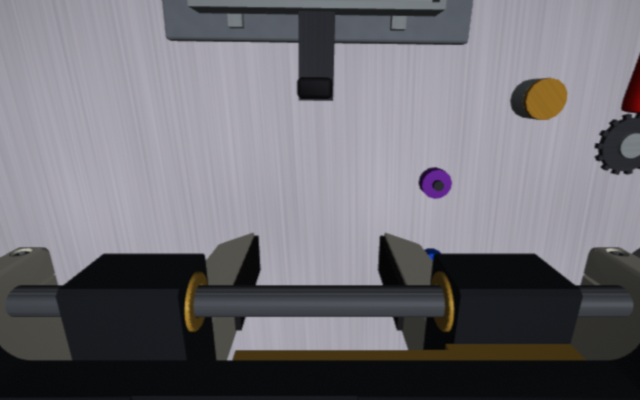

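View pics/t7.png

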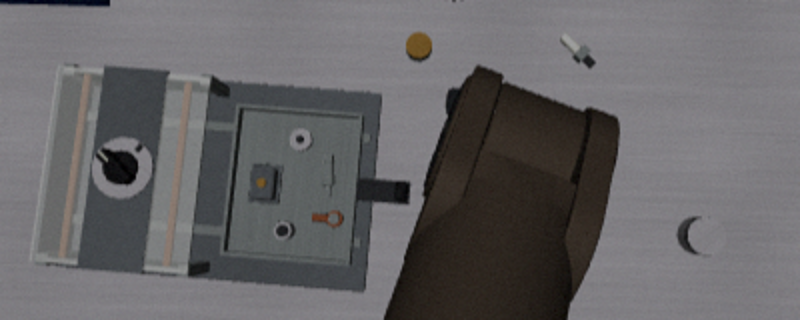

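>>> step_arm --series '[[[0.06,0,0.03,0,0],[0.06,0,0.06,0,0],[0.06,0,0.0815,-0.02,0],[0.06,0,0.0815,-0.05,0],[0.06,0,0.0815,-0.08,0],[0.06,0,0.0815,-0.105,0],[0.06,0,0.0815,-0.119,0],[0.06,0,0.0815,-0.119,0],[0.01,0,0.0815,-0.119,0],[0.01,0,0.0815,-0.119,0],[0.01,0,0.0815,-0.119,0],[0.01,0,0.0815,-0.119,0],[0.01,0,0.0815,-0.119,0],[0.01,0,0.0815,-0.119,0],[0.01,0,0.0815,-0.119,0],[0.01,0,0.0815,-0.119,0],[0.01,0,0.0815,-0.119,0]]]' --squeeze 35

```text
clock: 31.3
position: [0.4869, 0.0258, 0.0811]
ee_rot: [-2.253, -2.167, -0.013]
force: [-4.1, -0.1, 7.8]
width: 0.258
```

>>> step_arm --series '[[[0.01,0,0.005,0,0],[0.01,0.001,0.014,0,0],[0.01,0.001,0.025,0,0],[0.01,0.002,0.037,0,0],[0.01,0.0025,0.05,0,0],[0.01,0.003,0.063,0,0],[0.01,0.0035,0.076,0,0],[0.01,0.004,0.089,0,0],[0.01,0.005,0.102,0,0],[0.01,0.0055,0.115,0,0],[0.01,0.006,0.128,0,0],[0.01,0.0065,0.14,0,0],[0.01,0.007,0.151,0,0],[0.01,0.0075,0.161,0,0],[0.01,0.008,0.17,0,0],[0.01,0.0085,0.178,0,0],[0.01,0.009,0.185,0,0],[0.01,0.009,0.191,0,0],[0.01,0.009,0.195,0,0],[0.01,0.009,0.195,0,0]]]'

```text
clock: 32.97
position: [0.4971, 0.2232, 0.0812]
ee_rot: [-2.252, -2.169, -0.017]
force: [8.4, 1.4, -7.2]
width: 0.26
```

>>> step_arm --series '[[[0.01,0,0.003,0,0],[0.01,0,0.006,0,0],[0.01,0,0.009,0,0],[0.01,0,0.01,0,0],[0.01,0,0.01,0,0]]]'

```text
clock: 33.38
position: [0.4972, 0.2259, 0.0811]
ee_rot: [-2.262, -2.166, -0.007]
force: [1.4, -29.1, 8.1]
width: 0.256
```

>>> step_arm --series '[[[0.01,0,0.001,0,0],[0.05,0,0.001,0,0],[0.05,0,0.001,0,0],[0.05,0,0.001,0,0],[0.05,0,0.001,0,0],[0.05,0,0.001,0.03,0],[0.05,0,0.001,0.07,0],[0.05,0,0,0.11,0],[0.05,0,0,0.15,0],[0.05,0,0.03,0.17,0],[0.05,0,0.06,0.17,0],[0.05,0,0.07,0.17,0],[0.05,0,0.07,0.17,0],[0.05,0,0.07,0.17,0]]]'

```text
clock: 34.55
position: [0.4965, 0.2965, 0.2505]
ee_rot: [-2.26, -2.169, -0.005]
force: [0.0, -0.9, -0.6]
width: 0.542
```

Run:
```python
from h import *
o=observe();print(o["position"],yaw(),o["clock"],o["width"],o["joints"])
p=eyes.camera_params("wrist");im,d=eyes.get_image("wrist");cv2.imwrite("pics/w8.png",im[:,:,::-1]);np.save("pics/w8d.npy",d);np.save("pics/w8p.npy",p,allow_pickle=True)
im,d=eyes.get_image("scene");cv2.imwrite("pics/s8.png",cv2.resize(im[140:270,320:520,::-1],None,fx=4,fy=4))
```

```text
[0.49650127 0.29647284 0.25050536] -2.3651355606993523 34.55 0.5423358860089749 [-1.17200799  0.41474016  0.77730873  1.72150519 -0.32749017  1.13729131
 -0.33841893]
```

View pics/w8.png

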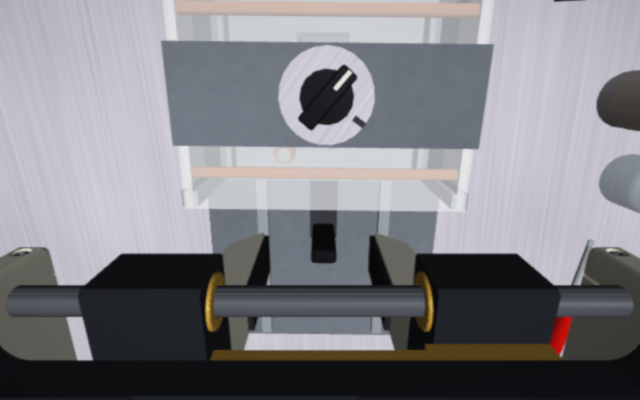

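View pics/s8.png

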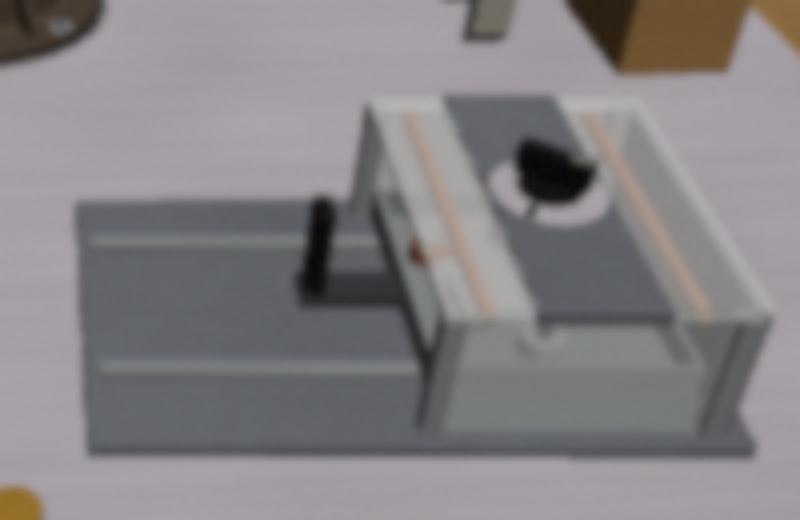

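Run:
```python
from h import *
im=cv2.imread("pics/w8.png");d=np.load("pics/w8d.npy");p=np.load("pics/w8p.npy",allow_pickle=True).item();c=cam("wrist",p);W=cloud(c,d)
seg(W,"bar",326,97,50,.136,.16)
m=(W[...,2]>.136)&(W[...,2]<.16);m[:50]=0;m[150:]=0
# ring by bright pixels
g=cv2.cvtColor(im,cv2.COLOR_BGR2HSV);r=((g[...,2]>150)).astype(np.uint8);r[:40]=0;r[150:]=0;r[:,:270]=0;r[:,385:]=0
k=cv2.connectedComponentsWithStats(r);i=1+np.argmax(k[2][1:,4]);cn=cv2.findContours((k[1]==i).astype(np.uint8),0,2)[0]
el=cv2.fitEllipse(max(cn,key=len));print("ring",el)
C=ray(c,*el[0],.113);print("centre",C)
v,u=np.mgrid[:400,:640]
for z,n,(U,V) in [(.116,"tooth",(359,121))]:
    T=ray(c,U,V,z);q=T-C;print(n,T,np.hypot(*q[:2]),np.degrees(np.arctan2(q[1],q[0])))
a=ray(c,355,68,.143);b=ray(c,300,128,.143)
for (pu,pv),(qu,qv) in [((352,70),(305,126)),((348,71),(336,87))]:
    A=ray(c,pu,pv,.143);B=ray(c,qu,qv,.143);print("ptr",A,B,(A+B)/2,np.degrees(np.arctan2(*(A-B)[[1,0]])),np.linalg.norm(A-B))
cv2.imwrite("pics/c8.png",cv2.resize(im[35:155,265:390],None,fx=5,fy=5,interpolation=cv2.INTER_CUBIC))
```

```text
bar 1440 mean [0.5061 0.3684 0.1433] zmax 0.1458 rect [505.8 367.9] [49.8 14. ] 46.4
ring ((325.2774658203125, 94.14115905761719), (94.47370147705078, 100.21530151367188), 20.184410095214844)
centre [0.50554946 0.36986701 0.113     ]
tooth [0.53149586 0.34839377 0.116     ] 0.033679601197259795 -39.611161575894045
ptr [0.52400538 0.3857019  0.143     ] [0.48978096 0.34903816 0.143     ] [0.50689317 0.36737003 0.143     ] 46.97081165110366 0.05015516416944516
ptr [0.52125049 0.38516326 0.143     ] [0.51273944 0.3749723  0.143     ] [0.51699497 0.38006778 0.143     ] 50.13281963058868 0.013277555149074733
```

View pics/c8.png

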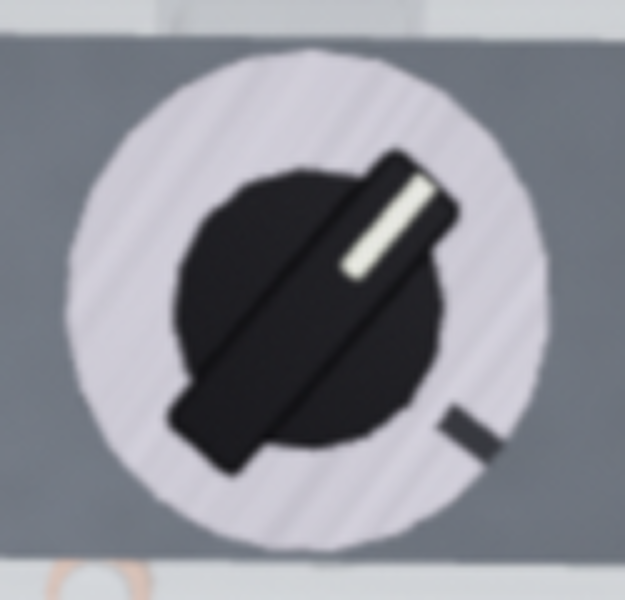

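>>> step_arm --series '[[[0.045,0,0.01,0,7],[0.045,0,0.02,0,14],[0.045,0,0.03,0,21],[0.045,0,0.04,0,28],[0.045,0.009,0.05,0,35],[0.045,0.009,0.06,0,42],[0.045,0.009,0.0715,0,49],[0.045,0.009,0.0715,0,56],[0.045,0.009,0.0715,0,63],[0.045,0.009,0.0715,0,70],[0.045,0.009,0.0715,0,77],[0.045,0.009,0.0715,0,84],[0.045,0.009,0.0715,0,91],[0.045,0.009,0.0715,0,98],[0.045,0.009,0.0715,0,105],[0.045,0.009,0.0715,0,112],[0.045,0.009,0.0715,0,119],[0.045,0.009,0.0715,0,126],[0.045,0.009,0.0715,0,133],[0.045,0.009,0.0715,0,138.8]]]' --squeeze 20

```text
clock: 36.32
position: [0.5065, 0.3644, 0.2504]
ee_rot: [1.237, -2.88, 0.013]
force: [0.3, 0.6, -0.1]
width: 0.489
```

Run:
```python
from h import *
o=observe();print(o["position"],yaw(),o["clock"],o["width"],o["joints"])
p=eyes.camera_params("wrist");im,d=eyes.get_image("wrist");cv2.imwrite("pics/w9.png",im[:,:,::-1]);np.save("pics/w9d.npy",d);np.save("pics/w9p.npy",p,allow_pickle=True)
c=cam("wrist",p);W=cloud(c,d);u,v=proj(c,[.506,.368,.143]).astype(int);print(u,v);seg(W,"bar",u,v,60,.136,.16)
```

```text
[0.506482   0.36435366 0.25037416] 136.4983306214586 36.3167 0.4890808468045325 [-0.83148529  0.43036072  0.17386677  1.56451153 -0.0720078   1.16205599
  1.73838565]
325 199
bar 1171 mean [0.5049 0.3663 0.1432] zmax 0.146 rect [505.8 367.4] [49.5 14. ] 46.4
```

View pics/w9.png

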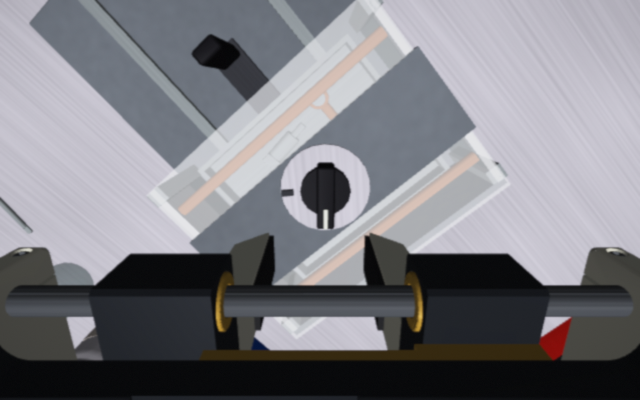

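Run:
```python
from h import *
im=cv2.imread("pics/w9.png");p=np.load("pics/w9p.npy",allow_pickle=True).item();c=cam("wrist",p)
cv2.imwrite("pics/c9.png",cv2.resize(im[138:240,270:380],None,fx=5,fy=5,interpolation=cv2.INTER_CUBIC))
g=cv2.cvtColor(im,cv2.COLOR_BGR2HSV)[...,2]
for t in (150,160,170):
    r=(g>t).astype(np.uint8);r[:135]=0;r[238:]=0;r[:,:272]=0;r[:,378:]=0
    k=cv2.connectedComponentsWithStats(r);i=1+np.argmax(k[2][1:,4]);cn=cv2.findContours((k[1]==i).astype(np.uint8),0,2)[0]
    h=cv2.convexHull(max(cn,key=len)); el=cv2.fitEllipse(h);C=ray(c,*el[0],.113);print(el[0],el[1],C)
b=(g<100).astype(np.uint8);b[:185]=0;b[202:]=0;b[:,:278]=0;b[:,296:]=0
v,u=np.nonzero(b);print(len(u),u.mean(),v.mean(),u.min(),u.max())
for z in(.115,.118):
  T=ray(c,u.mean(),v.mean(),z)
  for C in ([.5058,.3677],[.5058,.3685],list(C[:2])): 
    q=T[:2]-C[:2];print(z,T.round(4),np.hypot(*q).round(4),np.degrees(np.arctan2(q[1],q[0])))
```

```text
(331.3372802734375, 193.03387451171875) (88.01821899414062, 109.78054809570312) [0.50493397 0.37479168 0.113     ]
(331.97100830078125, 192.9018096923828) (88.24180603027344, 109.28817749023438) [0.50446171 0.37507534 0.113     ]
(331.6564025878906, 193.13771057128906) (87.48048400878906, 109.32550811767578) [0.50479917 0.37504575 0.113     ]
64 286.484375 192.328125 281 292
0.115 [0.5317 0.3478 0.115 ] 0.0327 -37.45186371046544
0.115 [0.5317 0.3478 0.115 ] 0.0331 -38.54978823110645
0.115 [0.5317 0.3478 0.115 ] 0.0383 -45.29551117596062
0.118 [0.5309 0.3474 0.118 ] 0.0323 -39.002070345675655
0.118 [0.5309 0.3474 0.118 ] 0.0328 -40.0892245581227
0.118 [0.5309 0.3474 0.118 ] 0.038 -46.68272815196548
```

View pics/c9.png

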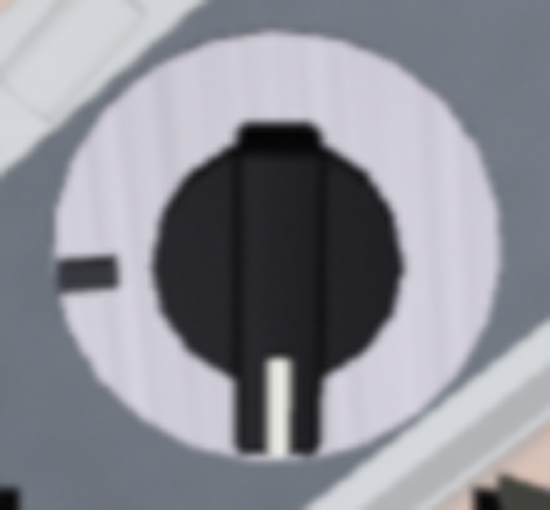

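>>> step_arm --series '[[[0.045,-0.0005,0.0035,-0.03,0],[0.045,-0.0005,0.0035,-0.06,0],[0.045,-0.0005,0.0035,-0.085,0],[0.045,-0.0005,0.0035,-0.105,0],[0.045,-0.0005,0.0035,-0.112,0],[0.045,-0.0005,0.0035,-0.112,0],[0.045,-0.0005,0.0035,-0.112,0],[0.005,-0.0005,0.0035,-0.112,0],[0.005,-0.0005,0.0035,-0.112,0],[0.005,-0.0005,0.0035,-0.112,0],[0.005,-0.0005,0.0035,-0.112,0],[0.005,-0.0005,0.0035,-0.112,0],[0.005,-0.0005,0.0035,-0.112,0],[0.005,-0.0005,0.0035,-0.112,0],[0.005,-0.0005,0.0035,-0.112,0]]]'

```text
clock: 37.62
position: [0.505, 0.3692, 0.1389]
ee_rot: [1.248, -2.876, 0.01]
force: [-5.5, 2.7, 4.8]
width: 0.149
```

>>> step_arm --series '[[[0.005,0,0,0,-4],[0.005,0,0,0,-9],[0.005,0,0,0,-14],[0.005,0,0,0,-19],[0.005,0,0,0,-25],[0.005,0,0,0,-31],[0.005,0,0,0,-37],[0.005,0,0,0,-43],[0.005,0,0,0,-49],[0.005,0,0,0,-55],[0.005,0,0,0,-61],[0.005,0,0,0,-67],[0.005,0,0,0,-73],[0.005,0,0,0,-78],[0.005,0,0,0,-82],[0.005,0,0,0,-85],[0.005,0,0,0,-85],[0.005,0,0,0,-85],[0.005,0,0,0,-85]]]'

```text
clock: 39.2
position: [0.505, 0.3688, 0.139]
ee_rot: [-1.02, -2.962, 0.001]
force: [-0.4, -1.7, 2.0]
width: 0.151
```

>>> step_arm --series '[[[0.04,0,0,0,0],[0.04,0,0,0,0],[0.04,0,0,0,0],[0.04,0,0,0,0],[0.04,0,0,0,0],[0.04,0,0,0.03,0],[0.04,0,0,0.07,0],[0.04,0,0,0.11,0],[0.04,0,0,0.12,0],[0.04,0,0,0.12,0]]]'

```text
clock: 40.03
position: [0.5068, 0.3697, 0.263]
ee_rot: [-1.021, -2.965, -0.009]
force: [1.2, 0.2, -0.6]
width: 0.435
```

Run:
```python
from h import *
o=observe();print(o["position"],yaw(),o["clock"],o["width"],o["joints"])
p=eyes.camera_params("wrist");im,d=eyes.get_image("wrist");cv2.imwrite("pics/w10.png",im[:,:,::-1])
c=cam("wrist",p);W=cloud(c,d);u,v=proj(c,[.506,.368,.143]).astype(int);print(u,v);seg(W,"bar",u,v,60,.136,.16)
cv2.imwrite("pics/c10.png",cv2.resize(im[v-55:v+55,u-65:u+65,::-1],None,fx=5,fy=5,interpolation=cv2.INTER_CUBIC))
```

```text
[0.50684168 0.3696663  0.26301141] 52.01178867341566 40.0333 0.4350061905646106 [-1.10999332  0.45928375  0.60025706  1.57134409 -0.28120939  1.19602125
  0.45333671]
315 189
bar 1082 mean [0.5047 0.3688 0.1433] zmax 0.1463 rect [505.6 368.2] [13.9 49.4] 51.6
```

View pics/c10.png

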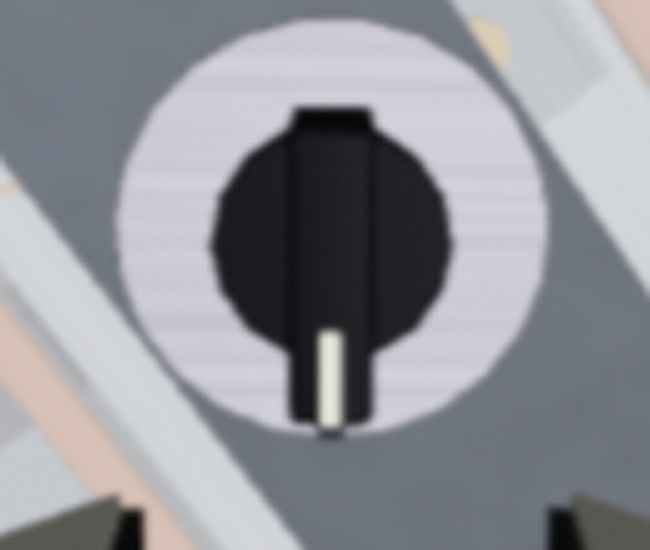

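View pics/w10.png

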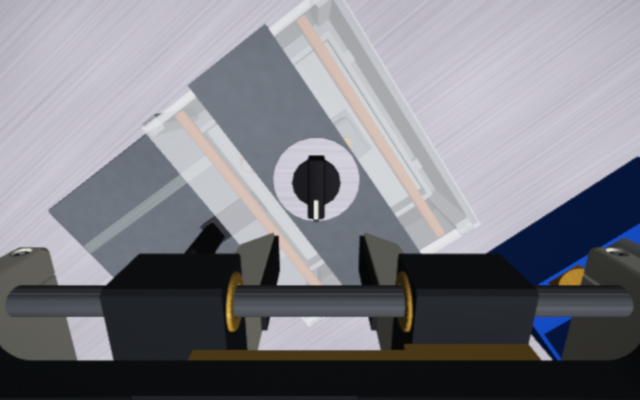

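>>> step_arm --series '[[[0.06,-0.03,0.02,0.03,0],[0.06,-0.06,0.04,0.05,0],[0.06,-0.09,0.07,0.05,0],[0.06,-0.12,0.1,0.05,0],[0.06,-0.15,0.13,0.05,0],[0.06,-0.18,0.16,0.05,0],[0.06,-0.21,0.19,0.05,0],[0.06,-0.21,0.19,0.05,0],[0.06,-0.21,0.19,0.05,0]]]'

```text
clock: 40.83
position: [0.2905, 0.5622, 0.3078]
ee_rot: [-1.007, -2.965, 0.001]
force: [-0.5, 0.3, 0.4]
width: 0.65
```

Run:
```python
from h import *
print(observe()["position"],observe()["clock"])
im,d=eyes.get_image("top");cv2.imwrite("pics/t11.png",cv2.resize(im[160:295,125:320,::-1],None,fx=4,fy=4,interpolation=cv2.INTER_CUBIC));cv2.imwrite("pics/t11f.png",im[...,::-1])
W=cloud(cam("top"),d)
m=(W[...,2]>.09)&(W[...,2]<.108)&(W[...,1]<.26)&(W[...,1]>.18)&(abs(W[...,0]-.497)<.03)
w=W[m]; print("post",len(w),w.mean(0),w.min(0),w.max(0))
im,d=eyes.get_image("scene");cv2.imwrite("pics/s11.png",cv2.resize(im[140:270,320:520,::-1],None,fx=4,fy=4))
```

```text
[0.29049435 0.56223163 0.30776366] 40.8333
post 59 [0.49579513 0.22326199 0.10055778] [0.48401444 0.21720361 0.09032405] [0.50630172 0.230537   0.10699294]
```

View pics/t11.png

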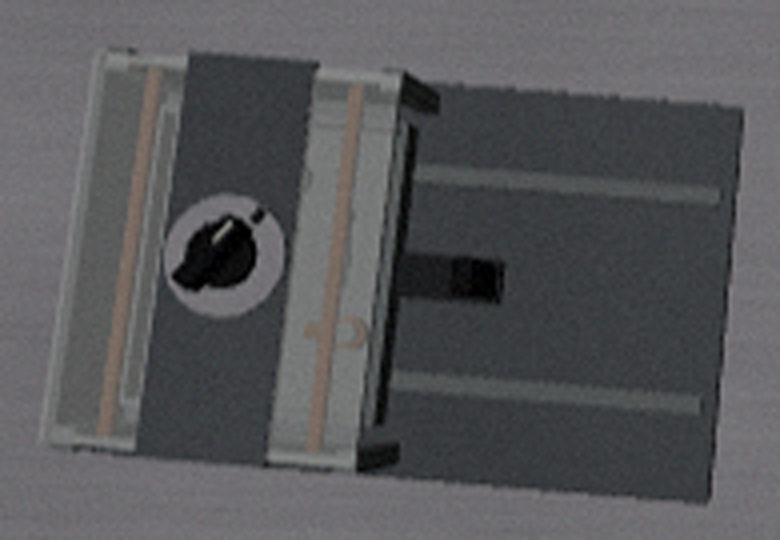

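View pics/s11.png

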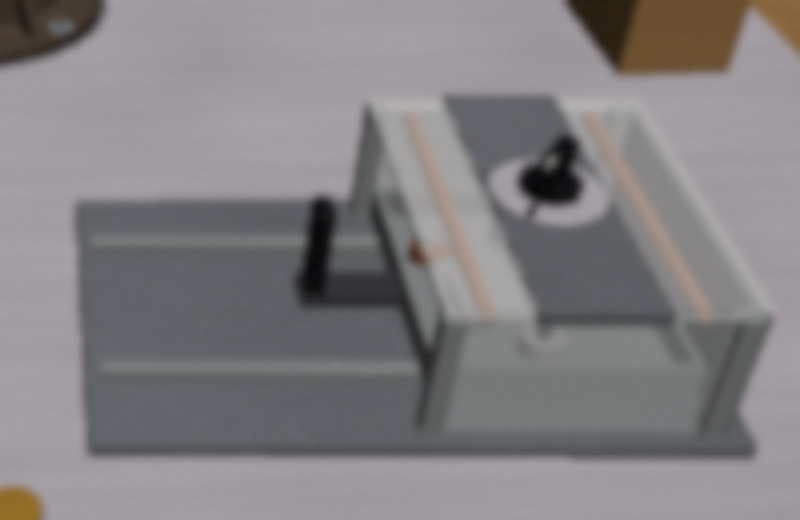

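View pics/t11f.png

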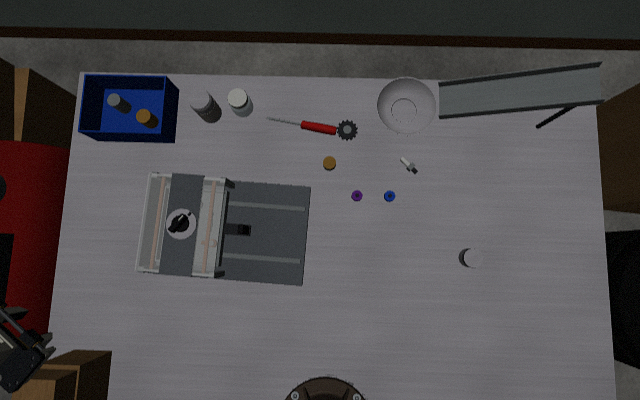

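```bash
python3 -c "
from cell import arm
print(arm.sign_off())"
```

```text
the job is handed in; nothing more can be done
None
```

I pulled the carriage out to its outer stop and put the five parts on the counter (bowl, throttle slide, cap, banjo fitting and plunger) into the tray. There was no float. I then pushed the carriage home, turned the knob clockwise to the tooth and handed the job in at about 41 s. No verdict came back.

What the last checks showed:
- **Parts:** all five were seen in the tray before I pushed it home. Under the hood only the banjo and cap can be made out clearly. No job parts are left on the counter.
- **Carriage:** it met the inner stop with about 29 N after about 200 mm of travel. The top camera's post readings give 198 mm, which agrees within measurement error.
- **Knob:** the bar stands at about -38.4°. The tooth measured between -37° and -40°, and in the close view it shows directly beyond the white pointer line. One automatic fit of the ring put the tooth at -45° to -47°. I discarded it because that fit had picked up pixels outside the ring.
- **Other things on the counter:** the tin, spark plug, piston and the blue and purple look-alikes are where they started. The arm is clear of everything.

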